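# Hitch the bench pin onto its ball mount

### The arm

A 6-joint arm with a two-finger parallel gripper is mounted at the origin on a cart in front of the work surface, level with it; the furniture and walls round the work are solid. World frame = base frame: x ahead of the robot, y to its left, z up, the work surface at z = 0. Lengths are in m, angles in rad, forces in N, time in s.
With the tool pointing down it reaches from about 0.25 to 0.775 m from the base axis. Payload 4 kg.
Tool frame: the origin (TCP) lies midway between the tips of the shut fingers; the grasp point (between the pads) lies 19 mm behind it (robot.pinch_z is the distance from the TCP to the grasp point, in m); x points along the fingers, y is the direction in which the jaws open and shut, and the axes are right-handed (so a half turn about x gives the same grasp; the last joint's range is limited). The gripper opens to 94 mm and grips with 3 to 60 N. Pads are 16 mm wide; open, the fingers measure 119 mm over their backs; the gripper's body (75 mm by 177 mm) begins 78 mm behind the grasp point.
Start: joints at [-1.262, 0.087, 1.371, -0, 1.684, -0.103], TCP at [0.22, -0.504, 0.206] pointing down, gripper open.
Joint ranges: [-3.1, 3.1], [-0.76, 2.03], [0.27, 2.55], [-1.08, 4.22], [0.17, 2.65], [-2.57, 2.57]. Speed limits (rad/s): [2.79, 2.79, 3.14, 3.14, 3.14, 3.14].

### API

Orientations are given as [roll, pitch, yaw] about the fixed x, y, z axes, in that order (R = Rz(yaw) Ry(pitch) Rx(roll)).
In Python, from bench import robot, imaging gives the robot as it stands. The module is installed in compiled form; this text tells all that it offers.
- The arm moves only by the tool drive_tool, never from a script. Its argument "commands" is a list that holds one entry, the list of rows, each a list of 4 numbers: the shift along the tool's x, y, z as a fraction of full scale, then the turn about the tool's x as a fraction of full scale. A call has 1 to 20 rows; each row shifts and turns the commanded pose from where the row before left it, along the tool's axes as they then stand; what a row does not reach is not made up. Full scale, the value 1, is 0.25 m for a shift and 360 degrees for a turn. A row lasts 1/10 s, in which the tool goes at most 50 mm and 8.59 degrees, less where a joint would pass 70% of its speed; a pose out of reach is approached as far as the arm can. A call with a number of a shift or a turn outside -1 to 1 is refused whole. A call with a gripper value outside its range is refused whole. "grip" is the opening, from 0 (shut) to 1 (fully open), set as the call begins (left out, the last holds). The fingers move at their own pace and stop on an object; the grip force is fixed at half the most. Time passes only in rows, so rows that do not move let the fingers close. It gives the time, the measured TCP pose, the force and the opening at its end, in the units of the state.
- robot.get_obs(): the state, without advancing time (a new reading comes with each control period).
- imaging.snapshot(name): name is "scene" or "top" or "wrist"; returns a dict with "pixels" (400x640x3 uint8, red, green, blue), "z_map" (400x640 float32, m along the optical axis (not along the pixel's ray), 0 where there is no reading), "mtx" (3x3 intrinsics, pixels), "k1" (the pictures are not rectified: a ray, as slopes to the right and down, at radius r is drawn at 1 + k1 r^2 times it, then the intrinsics apply), "extrinsics" (4x4, takes a point from world to camera coordinates). Camera axes: x right, y up, looking along -z (the intrinsics and any distortion apply to the point x, -y, -z); pixel columns grow to the right and rows downward; lengths in m; the calibration is good to about 2 mm. A picture is of the moment at which its call begins.
- robot.close_job(): hands the job in, once; it reports no verdict.
The state is a dict: "time": time; "joint_positions": joint angles; "qvel": joint speeds; "joint_torque": joint torques, N m; "tool_pos": TCP position; "ee_rot": TCP orientation; "wrist_force": force on the tool from outside, world axes, zero at the start; "wrist_torque": the same for the moment, N m; "width": finger opening in m.
Only numpy, scipy, OpenCV 4.12 (cv2) and the standard library are available. Lean on these libraries where they do the work, as an engineer would, in place of code of your own. Each camera call takes 0.05 s, during which the arm holds its last target.

### The job

Raise the red-barred handle of the blue coupler while it sits in its black dock, then lift the coupler over to the ball mount, lower it onto the steel ball with the wooden pin pointing to the front of the mount, and press it down gently until it is fully home. Then press the handle all the way down so that the coupler is locked on the ball, and let go. Leave the jar, tin, pot and steel block where they are.

Things in the scene. Friction and masses are not known exactly. Their poses are not given: they have to be found in the camera images.
- coupler_center (a point): Centre of the loose coupler's blue 40 x 40 mm housing (42 mm tall), where the ball's centre lies when fully home; 22 mm above the flat underside, 20 mm below the flat top. z up, -x to the wooden pin, +x to the handle and two-railed tail (12 mm tall, ends at x = 62 mm). Grip the housing across y (40 mm wide). The coupler weighs about 0.8 kg.
- ball_base: Fixed grey ball mount, base plate 124 (x) x 108 (y) x 10 mm; origin on the worktop on the ball's axis; -x is the front (yellow stripe, robot's side). Its stem bears a flange 106 mm across and, 22 mm above the flange's top, the centre of a 26 mm steel ball. The stem is clamped anew each time: ball centre 56 to 78 mm above the worktop, not measured; find it by touch.
- handle (a joint): Angle of the coupler's handle (rad): 0 = down, locked (its jaw closes under the ball); 0.9 = fully raised, jaw open. Sprung plungers click over the lever: raising it takes about 3 N at the bar; pressing it down 3 to 5 N near 0.65, then it snaps down; raised above 0.7 it stays. With the jaw closed the ball cannot enter; with the ball not fully home the handle cannot go right down.
- handle_bar (a point): Middle of the handle's red round cross bar, 11 mm thick, 36 mm long along the coupler's y; it swings with the handle about the hinge, 58 mm away. With the handle down it lies 84 mm behind (+x) and 26 mm above coupler_center; raised, 56 mm behind and 68 mm above.
- handle_hinge (a point): On the hinge axis of the handle (along the coupler's y), 27 mm behind and 18 mm above coupler_center; axes as the coupler's.
- pin_tip (a point): Tip of the wooden pin, 70 mm in front (-x) of coupler_center and 4.5 mm above it.
- dock: Fixed black parking tray the coupler stands in, inner floor 90 x 46 mm, 4 mm above the worktop, lips to 10 mm height; origin on the worktop below the place of coupler_center; x and y as the parked coupler's.
- coupler: The coupler again: origin in the mouth of its square socket (30 mm wide inside), in the plane of the underside. Two sprung plungers in the socket resist the ball from some 10 mm before home, until 2 mm before it: its weight alone may not seat it, a slow push of 5 to 15 N does, with a click; then the underside stands hard on the mount's flange. Pushing harder than about 30 N damages it.
- flux_jar: Bystander: small brown glass jar with a dark stick in it, 45x59x48 mm; origin at the centre of its underside.
- tin_yellow: Bystander: round flat yellow tin, 73 mm across, 25 mm high; origin at the centre of its underside.
- pumice_pot: Bystander: open whitish pot, 71 mm across, 43 mm high; origin at the centre of its underside.
- bench_block: Bystander: dark square steel block, 62x62x22 mm; origin at the centre of its underside.
Not all that is in view belongs to the job. Several things have the shape of the dock; the one meant has the colours described above.

How it is judged:
By the outcome, as a careful person would: the job done as asked, in the order asked, and still so for the second after the job is handed in, with the robot touching nothing.
It also fails if it takes over 72 s, if anything falls off the work surface, if the arm or the gripper's body presses on something with over 40 N, if the wrist force passes 120 N, or if a joint passes its speed limit or range.

## Working session

There is one attempt and no reset: what is moved stays moved. The work goes in short steps, Python scripts to look and compute and a tool call to move; the robot and the scene stay as the last step left them, time stands still between calls to the robot, and variables do not carry over. Pictures are saved under pics/ and viewed, and the job is handed in when it is done.

Besides the shell and the picture viewer there is one more tool, called as a command line: name --argument value ..., lists and objects as JSON in quotes. drive_tool: Moves the arm, as the interface text tells. Shift numbers are shares of 0.25 m and turn numbers shares of 360 degrees, none past 1 either way. Its arguments: {"type":"object","properties":{"commands":{"type":"array","items":{"type":"array","items":{"type":"array","items":{"type":"number","minimum":-1,"maximum":1}}}},"grip":{"type":"number"}},"required":["commands"]}

```bash
mkdir -p pics; cat > h.py <<'E'
import numpy as np, cv2
from bench import robot, imaging
def snap(n,f):
    s=imaging.snapshot(n); cv2.imwrite('pics/'+f+'.png',s['pixels'][:,:,::-1]); np.savez('pics/'+f+'.npz',**s); return s
def ray(s,u,v):
    K=s['mtx']; d=np.array([(u-K[0,2])/K[0,0],(v-K[1,2])/K[1,1]]); x=d.copy()
    for _ in range(20): x=d/(1+s['k1']*(x@x))
    R=s['extrinsics'][:3,:3]; t=s['extrinsics'][:3,3]
    return -R.T@t, R.T@np.array([x[0],-x[1],-1])
def onz(s,u,v,z):
    o,d=ray(s,u,v); return o+d*(z-o[2])/d[2]
def dep(s,u,v):
    o,d=ray(s,u,v); return o+d*s['z_map'][int(round(v)),int(round(u))]
E
python3 - <<'E'
from h import *
np.set_printoptions(precision=4,suppress=True)
for n in ['scene','top','wrist']:
    s=snap(n,n+'0'); print(n,s['mtx'].tolist(),s['k1'],np.array(s['extrinsics']))
print(robot.get_obs(), robot.pinch_z)
E
```

```text
scene [[457.0769115955336, 0.0, 326.3345852688935], [0.0, 457.0769115955336, 189.95736691591358], [0.0, 0.0, 1.0]] -0.11712210777726018 [[ 0.8265 -0.5623 -0.0262 -0.4083]
 [ 0.2706  0.3561  0.8944 -0.2313]
 [-0.4936 -0.7464  0.4465 -1.0697]
 [ 0.      0.      0.      1.    ]]
top [[439.56940283098237, 0.0, 317.4904731036333], [0.0, 439.56940283098237, 201.12364015389272], [0.0, 0.0, 1.0]] -0.0301117877872784 [[-0.0177 -0.9998 -0.0019  0.0609]
 [ 0.9741 -0.0176  0.2254 -0.5445]
 [-0.2254  0.0022  0.9743 -1.0828]
 [ 0.      0.      0.      1.    ]]
wrist [[339.0571897485236, 0.0, 321.0280885147417], [0.0, 339.0571897485236, 196.3040190639147], [0.0, 0.0, 1.0]] -0.05107790657673586 [[ 0.3998 -0.9166 -0.0019 -0.5498]
 [ 0.8893  0.3884 -0.2415  0.0256]
 [ 0.222   0.0949  0.9704 -0.3894]
 [ 0.      0.      0.      1.    ]]
{'time': 0.15, 'joint_positions': array([-1.2621,  0.0878,  1.3719, -0.    ,  1.6836, -0.1031]), 'qvel': array([-0.0002, -0.0006, -0.0055,  0.0009,  0.0003,  0.0016]), 'joint_torque': array([  0.0007, -34.0643, -30.2794,   0.0717,   0.0305,  -0.0001]), 'tool_pos': array([ 0.22  , -0.5036,  0.2046]), 'ee_rot': array([-1.6659,  1.5691,  1.8875]), 'wrist_force': array([-0.1368,  0.2727, -0.1073]), 'wrist_torque': array([-0.058 ,  0.0327, -0.0215]), 'width': 0.09396001604816077} 0.0188
```

View pics/scene0.png

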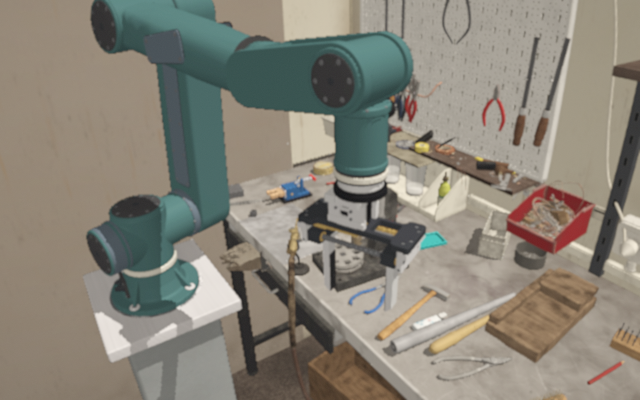

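View pics/top0.png

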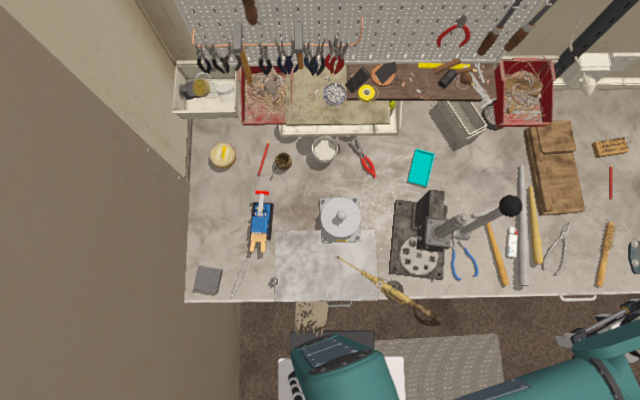

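View pics/wrist0.png

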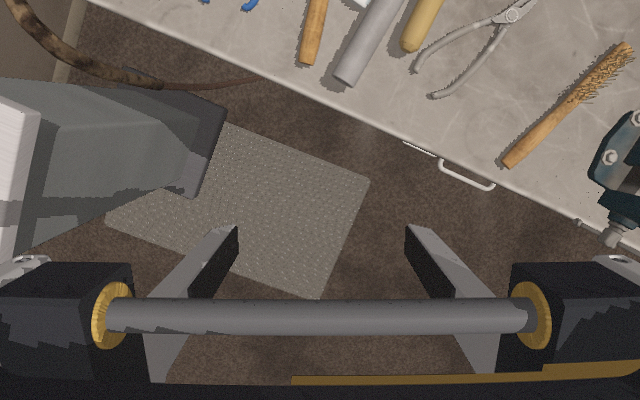

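```bash
python3 - <<'E'
from h import *
im=cv2.imread('pics/top0.png')
a=im[130:290,190:390]
cv2.imwrite('pics/top0z.png',cv2.resize(a,None,fx=4,fy=3.75,interpolation=cv2.INTER_CUBIC)[:600])
im=cv2.imread('pics/scene0.png')
a=im[150:300,230:430]
cv2.imwrite('pics/scene0z.png',cv2.resize(a,None,fx=4,fy=4,interpolation=cv2.INTER_CUBIC))
s=dict(np.load('pics/top0.npz'))
for p in [(261,222),(340,214),(340,240),(261,193)]:
    print(p,dep(s,*p))
E
```

```text
(261, 222) [0.49600565 0.19996749 0.04536706]
(340, 214) [ 0.50701655 -0.00557234  0.07850168]
(340, 240) [ 0.45028594 -0.00736195  0.00703201]
(261, 193) [0.5716856  0.19951362 0.05560794]
```

View pics/top0z.png

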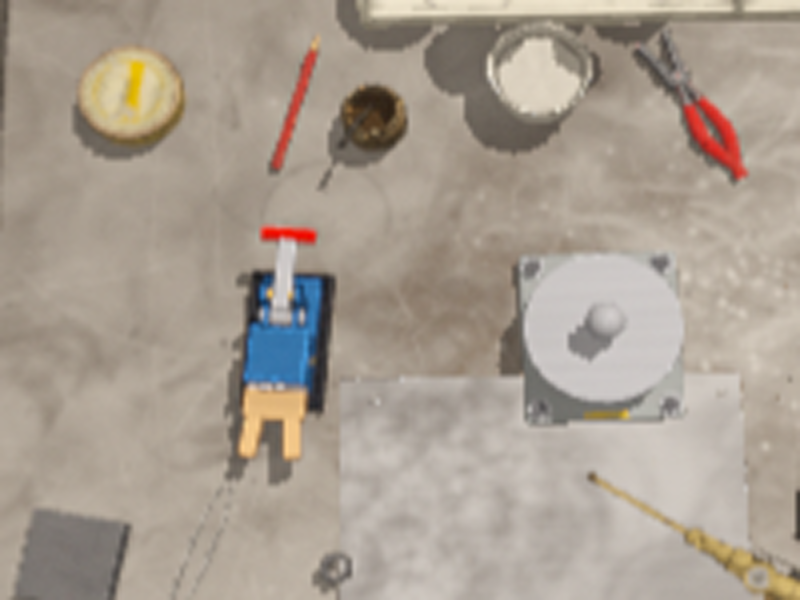

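View pics/scene0z.png

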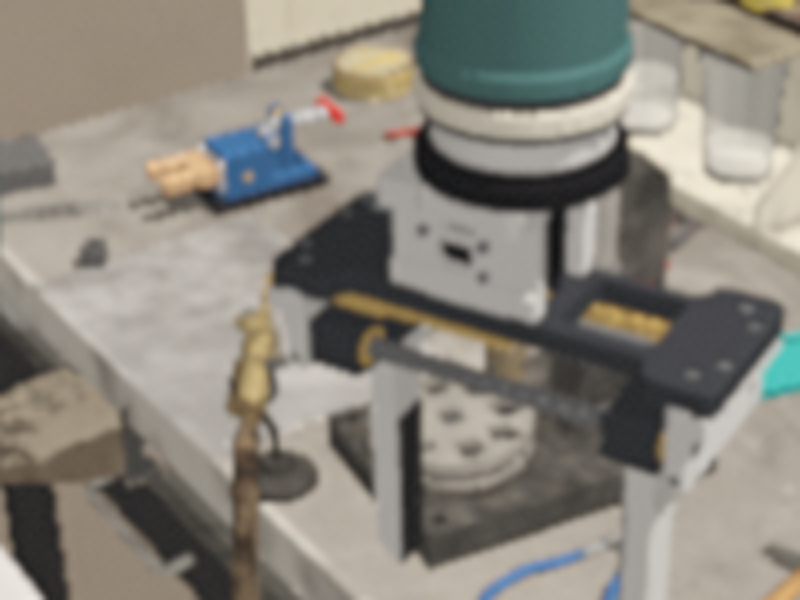

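```bash
python3 - <<'E'
from h import *
np.set_printoptions(precision=4,suppress=True)
s=dict(np.load('pics/top0.npz'));px=s['pixels'];hsv=cv2.cvtColor(px,cv2.COLOR_RGB2HSV)
# height map
P=np.zeros((400,640,3))
for v in range(400):
    for u in range(640): P[v,u]=dep(s,u,v)
np.save('pics/P.npy',P)
# max height in grid x 0.2..0.75,y -0.6..0.3
for x in np.arange(0.75,0.15,-0.05):
    r=[]
    for y in np.arange(0.35,-0.55,-0.05):
        m=(abs(P[...,0]-x)<.03)&(abs(P[...,1]-y)<.03); r.append('%4d'%(1000*P[m][:,2].max()) if m.any() else '  --')
    print('%.2f'%x,' '.join(r))
# blue
m=((hsv[...,0]>95)&(hsv[...,0]<125)&(hsv[...,1]>120)).astype(np.uint8); m[:,300:]=0;m[:,:240]=0
mt=m&(P[...,2]>0.041)&(P[...,2]<0.05)
ys,xs=np.nonzero(mt); print('blue top',len(xs),xs.min(),xs.max(),ys.min(),ys.max())
pts=np.array([onz(s,u,v,.046)[:2] for u,v in zip(xs,ys)])
print('rect',cv2.minAreaRect(pts.astype(np.float32)),pts.mean(0), np.median(P[mt>0][:,2]))
# red bar
r=((hsv[...,1]>170)&((hsv[...,0]<6)|(hsv[...,0]>174))).astype(np.uint8); r[:, :245]=0; r[:,280:]=0; r[:180]=0;r[205:]=0
ys,xs=np.nonzero(r); print('bar',xs.min(),xs.max(),ys.min(),ys.max(),[onz(s,u,v,.05) for u,v in [(xs.min(),ys[xs==xs.min()].mean()),(xs.max(),ys[xs==xs.max()].mean()),(xs.mean(),ys.mean())]], P[r>0][:,2].max())
# wood
w=((hsv[...,0]>8)&(hsv[...,0]<22)&(hsv[...,1]>90)).astype(np.uint8); w[:,:245]=0;w[:,275:]=0;w[:228]=0;w[262:]=0
ys,xs=np.nonzero(w); print('wood',xs.min(),xs.max(),ys.min(),ys.max(),[onz(s,xs.mean(),ys.mean(),.03)], P[w>0][:,2])
# flange
f=(abs(P[...,0]-.505)<.06)&(abs(P[...,1]+.005)<.06)&(P[...,2]>.03)&(P[...,2]<.055)
ys,xs=np.nonzero(f); print('flange z',np.percentile(P[f][:,2],[5,50,95]),cv2.minEnclosingCircle(P[f][:,:2].astype(np.float32)),P[f].mean(0))
b=(abs(P[...,0]-.505)<.06)&(abs(P[...,1]+.005)<.06)&(P[...,2]>.06)
print('ball',P[b].max(0),P[b].min(0),P[b].mean(0))
y=((hsv[...,0]>20)&(hsv[...,0]<32)&(hsv[...,1]>140)).astype(np.uint8); y[:,:325]=0;y[:,365:]=0;y[:230]=0;y[255:]=0
ys,xs=np.nonzero(y); print('stripe',onz(s,xs.mean(),ys.mean(),.01),xs.min(),xs.max(),ys.min(),ys.max(), [onz(s,u,ys[xs==u].mean(),.01) for u in (xs.min(),xs.max())])
E
```

```text
0.75  174  175  175  400  187  411  410  182  200  200  184  188  188  184  197  189  188  184
0.70   31   32  152  155  171  174  178  172  171  172  171   11   16   14   66  147  147  136
0.65   30   32   20   12   49   41   48   48   14   15    6   15   17   14    7    7    7   17
0.60    8    6    6   63    6    7    6    6    7   14    7   15   17    6    7    6    7   19
0.55    8    7   16   66   14    8   49   49   50    6   33  194  193   30    8   18   15   23
0.50    8    7   49   66   14    8   49   81   50    6   33  204  196   31   16   19   15   28
0.45    7    7   49   52   13    8   48   49   48   10  183  388  436  440   12   18   19   30
0.40   28   28   41   45    8    8    8   62   67   10  183  387  377  429   13   20   31   35
0.35   29   28   10   22   25    8    8   62   75   98   90   56   52   31   12   20   34   37
0.30   28   28    9    9    8    7 1177    8    8   97   92   92    7    8    7    6   34   35
0.25 -833 -833 -835 -835 -837  -37  636  644  626 -835   86   93   91  577  583  580  512  429
0.20 -835 -836 -833 -835 -751  622  656  656  643 -747 
[... 1925 characters left out ...]
  0.038   0.039
  0.0404  0.0354  0.004   0.0365  0.0356  0.0382  0.0367  0.032   0.0015
  0.038   0.0413  0.0377  0.0362 -0.0007  0.0355  0.0337  0.0407  0.0405
  0.023   0.001   0.0364  0.035   0.0384  0.0349  0.0002  0.0397  0.0344
  0.0411  0.0382  0.0345  0.0418  0.0359  0.039   0.0368  0.038   0.0385
  0.0351  0.039   0.0373  0.0363  0.0456  0.0359  0.039   0.035 ]
flange z [0.0404 0.044  0.0474] ((0.5054620504379272, -0.008472325280308723), 0.05314221233129501) [ 0.5044 -0.0081  0.0439]
ball [0.5168 0.0043 0.0812] [ 0.4928 -0.019   0.0663] [ 0.504  -0.0078  0.0745]
stripe [ 0.4498 -0.0126  0.01  ] 338 346 240 240 [array([ 0.45  , -0.0019,  0.01  ]), array([ 0.4496, -0.0232,  0.01  ])]
```

```bash
cat >> h.py <<'E'
from scipy.spatial.transform import Rotation as Ro
def tool():
    o=robot.get_obs(); R=Ro.from_euler('xyz',o['ee_rot']).as_matrix(); return o,R
def conv(d,R): return np.round(R.T@np.array(d)/0.25,4)
def rep():
    o,R=tool(); print('t',round(o['time'],2),'p',o['tool_pos'].round(4),'F',o['wrist_force'].round(2),'M',o['wrist_torque'].round(3),'w',round(o['width'],4),'yawY',np.degrees(np.arctan2(R[1,1],R[0,1])).round(2),'x',R[:,0].round(4)); return o,R
E
python3 - <<'E'
from h import *
np.set_printoptions(precision=4,suppress=True)
o,R=rep(); print(R)
s=dict(np.load('pics/wrist0.npz')); E=s['extrinsics']; c=-E[:3,:3].T@E[:3,3]; print('cam in tool',R.T@(c-o['tool_pos'])); print(R.T@E[:3,:3].T)
E
```

```text
t 0.15 p [ 0.22   -0.5036  0.2046] F [-0.14  0.27 -0.11] M [-0.058  0.033 -0.021] w 0.094 yawY -66.41 x [-0.0005  0.0016 -1.    ]
[[-0.0005  0.4002 -0.9164]
 [ 0.0016 -0.9164 -0.4002]
 [-1.     -0.0017 -0.0002]]
cam in tool [-0.1785  0.0006 -0.0689]
[[ 0.0002  0.2416 -0.9704]
 [ 1.      0.0004  0.0003]
 [ 0.0005 -0.9704 -0.2416]]
```

drive_tool --commands '[[[-0.025,0,0,-0.02305],[-0.025,0,0,-0.02305],[-0.025,0,0,-0.02305],[-0.025,0,0,-0.02305],[-0.025,0,0,-0.02305],[-0.025,0,0,-0.02305],[-0.025,0,0,-0.02305],[-0.025,0,0,-0.02305],[0,0.0175,-0.152,0],[0,0.0175,-0.152,0],[0,0.0175,-0.152,0],[0,0.0175,-0.152,0],[0,0.0175,-0.152,0],[0,0.0175,-0.152,0],[0,0.0175,-0.152,0],[0,0.0175,-0.152,0]]]'

```text
time: 1.75
tool_pos: [0.255, -0.1985, 0.2552]
ee_rot: [2.533, 1.571, 0.961]
wrist_force: [0.2, -0.1, -0.3]
width: 0.0938
```

drive_tool --commands '[[[0,0.0086,-0.143,0],[0,0.0086,-0.143,0],[0,0.0086,-0.143,0],[0,0.0086,-0.143,0],[0,0.0086,-0.143,0],[0,0.0086,-0.143,0],[0,0.0086,-0.143,0],[0,0.12,-0.12,0],[0,0.12,-0.12,0],[0,0.12,-0.12,0],[0,0.12,-0.12,0],[0,0.12,-0.12,0]]]'

```text
time: 2.95
tool_pos: [0.4212, 0.2017, 0.255]
ee_rot: [-0.752, 1.57, -2.322]
wrist_force: [-1.0, 0.1, 1.1]
width: 0.0939
```

drive_tool --commands '[[[0.02,0,0,-0.0235],[0.02,0,0,-0.0235],[0.02,0,0,-0.0235],[0.02,0,0,-0.0235],[0.02,0,0,-0.0235],[0.02,0,0,-0.0235],[0.02,0,0,-0.0235],[0.02,0,0,-0.0235],[0.02,0,0,-0.0235],[0.02,0,0,-0.0235],[0,0,0,0]]]'

```text
time: 4.05
tool_pos: [0.4198, 0.1999, 0.2043]
ee_rot: [-2.67, 1.568, -2.764]
wrist_force: [-0.1, -0.3, 0.8]
width: 0.0942
```

```bash
python3 - <<'E'
from h import *
rep(); snap('wrist','wrist1')
E
```

```text
t 4.05 p [0.4198 0.1999 0.2043] F [-0.15 -0.29  0.77] M [ 0.03  -0.11  -0.003] w 0.0942 yawY 84.56 x [-2.2e-03 -9.0e-04 -1.0e+00]
```

View pics/wrist1.png

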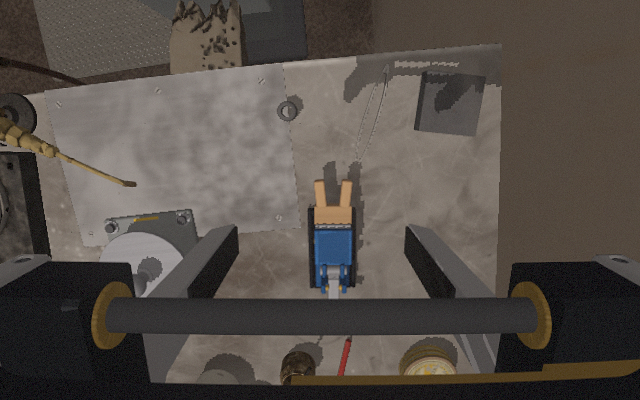

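```bash
python3 - <<'E'
from h import *
np.set_printoptions(precision=4,suppress=True)
s=dict(np.load('pics/wrist1.npz'));px=s['pixels'];hsv=cv2.cvtColor(px,cv2.COLOR_RGB2HSV)
cv2.imwrite('pics/w1z.png',cv2.resize(px[170:310,270:400,::-1],None,fx=4.2,fy=4.2,interpolation=cv2.INTER_CUBIC))
m=((hsv[...,0]>95)&(hsv[...,0]<125)&(hsv[...,1]>120)).astype(np.uint8)
ys,xs=np.nonzero(m); print(xs.min(),xs.max(),ys.min(),ys.max())
Z=np.array([dep(s,u,v) for u,v in zip(xs,ys)]); k=abs(Z[:,2]-np.median(Z[:,2]))<.004; print('z',np.median(Z[:,2]),k.sum())
pts=np.array([onz(s,u,v,.046)[:2] for u,v in zip(xs[k],ys[k])]).astype(np.float32)
print(cv2.minAreaRect(pts),pts.mean(0))
# per-row left/right edges of blue
for v in range(ys.min(),ys.max()+1,3):
    q=xs[ys==v]; print(v,q.min(),q.max(),onz(s,q.min()-.5,v,.046)[:2],onz(s,q.max()+.5,v,.046)[:2])
w=((hsv[...,0]>8)&(hsv[...,0]<20)&(hsv[...,1]>90)&(hsv[...,2]>150)).astype(np.uint8); w[:170]=0;w[230:]=0;w[:,:300]=0;w[:,370:]=0
ys,xs=np.nonzero(w);print('wood',xs.min(),xs.max(),ys.min(),ys.max())
for v in range(ys.min(),ys.max()+1,4):
    q=xs[ys==v]; print(v,q.min(),q.max(),onz(s,(q.min()+q.max())/2,v,.036)[:2])
E
```

```text
0 639 229 399
z 0.04551147688664686 1350
((0.49826106429100037, 0.2039964497089386), (0.038611847907304764, 0.058798860758543015), 84.53227996826172) [0.4905 0.2046]
229 316 343 [0.4672 0.1883] [0.47   0.2175]
232 314 351 [0.4703 0.1858] [0.4741 0.2256]
235 314 351 [0.4737 0.1855] [0.4775 0.2254]
238 315 351 [0.4771 0.1862] [0.4808 0.2251]
241 316 351 [0.4806 0.1869] [0.4842 0.2249]
244 314 351 [0.4837 0.1845] [0.4876 0.2246]
247 314 351 [0.4871 0.1841] [0.491  0.2244]
250 315 351 [0.4906 0.1849] [0.4944 0.2241]
253 314 351 [0.494  0.1835] [0.4978 0.2239]
256 315 351 [0.4975 0.1842] [0.5013 0.2236]
259 315 351 [0.5009 0.1838] [0.5047 0.2234]
262 72 351 [ 0.4812 -0.086 ] [0.5082 0.2231]
265 56 349 [ 0.4833 -0.1063] [0.5115 0.2207]
268 54 606 [ 0.4867 -0.1098] [0.5459 0.5095]
271 31 599 [ 0.4883 -0.1393] [0.5486 0.5015]
274 316 594 [0.5186 0.1831] [0.5517 0.4959]
277 316 579 [0.5222 0.1828] [0.5533 0.4782]
280 32 592 [ 0.4994 -0.1418] [0.559  0.4943]
283 316 630 [0.5293 0.1821] [0.5687 0.5423]
286 317 631 [0.5331 0.1828] [0.5728 0.5441]
289 17 620 [ 0.5094 -0.1649] [0.5749 0.5307]
292 50 585 [ 0.5158 -0.1242] [0.5734 0.4876]
295 17 590 [ 0.517  -0.1676] [0.5781 0.4943]Traceback (most recent call last):
  File "<stdin>", line 12, in <module>
    return umr_minimum(a, axis, None, out, keepdims, initial, where)
ValueError: zero-size array to reduction operation minimum which has no identity
```

View pics/w1z.png

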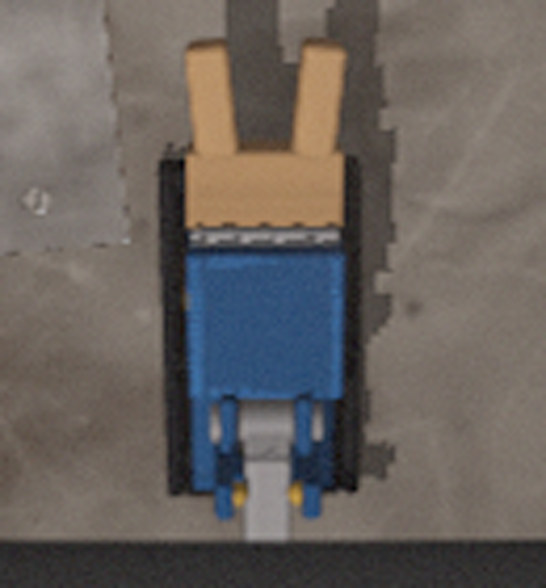

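```bash
python3 - <<'E'
from h import *
np.set_printoptions(precision=4,suppress=True)
s=dict(np.load('pics/wrist1.npz'));t=dict(np.load('pics/top0.npz'))
p=onz(s,270+266.5/4.2-.4,170+45/4.2,.037); print('wrist tip',p)
for k in [(250,440),(250,400)]: pass
a=onz(s,270+187/4.2-.4,170+330/4.2,.046); b=onz(s,270+344/4.2-.4,170+330/4.2,.046);print('mid',(a+b)/2)
print('front/back',onz(s,270+265.5/4.2,170+250/4.2-.4,.046),onz(s,270+265.5/4.2,170+398/4.2-.4,.046))
hsv=cv2.cvtColor(t['pixels'],cv2.COLOR_RGB2HSV)
r=((hsv[...,1]>120)&((hsv[...,0]<8)|(hsv[...,0]>172))).astype(np.uint8); r[:, :245]=0; r[:,280:]=0; r[:180]=0;r[205:]=0
ys,xs=np.nonzero(r);print(xs.min(),xs.max(),ys.min(),ys.max()); print('bar',onz(t,(xs.min()+xs.max())/2,ys.mean(),.0555),onz(t,xs.mean(),ys.mean(),.0555),[onz(t,u,ys[xs==u].mean(),.0555) for u in (xs.min(),xs.max())])
E
```

```text
wrist tip [0.4194 0.2112 0.037 ]
mid [0.4909 0.2044 0.046 ]
front/back [0.4691 0.2067 0.046 ] [0.5091 0.2033 0.046 ]
255 268 190 194
bar [0.5742 0.1982 0.0555] [0.5742 0.1977 0.0555] [array([0.5747, 0.2154, 0.0555]), array([0.5727, 0.1811, 0.0555])]
```

drive_tool --commands '[[[0,0.01235,0.153,0],[0,0.01235,0.153,0],[0,0.01235,0.153,0],[0,0.01235,0.153,0],[0.11,0,0,0],[0.11,0,0,0],[0.11,0,0,0],[0.11,0,0,0],[0.055,0,0,0],[0.055,0,0,0]]]'

```text
time: 5.1
tool_pos: [0.574, 0.198, 0.0673]
ee_rot: [-2.158, 1.571, -2.255]
wrist_force: [0.1, -0.5, 0.8]
width: 0.0941
```

```bash
python3 - <<'E'
from h import *
rep(); snap('wrist','wrist2'); s=snap('scene','scene2')
cv2.imwrite('pics/scene2z.png',cv2.resize(s['pixels'][130:250,230:390,::-1],None,fx=5,fy=5,interpolation=cv2.INTER_CUBIC))
E
```

```text
t 5.1 p [0.574  0.198  0.0673] F [ 0.09 -0.46  0.8 ] M [ 0.019 -0.11   0.054] w 0.0941 yawY 84.49 x [-1.e-04 -1.e-04 -1.e+00]
```

View pics/wrist2.png

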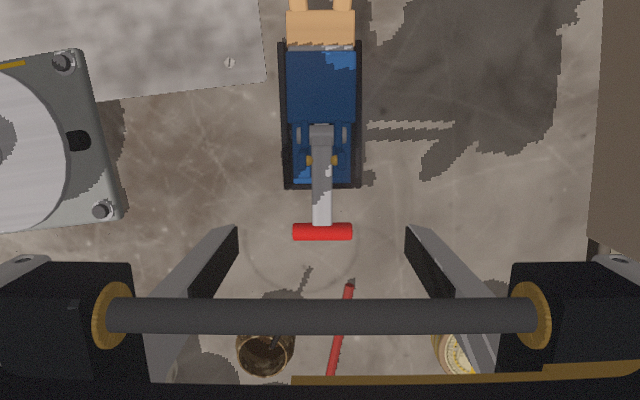

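View pics/scene2z.png

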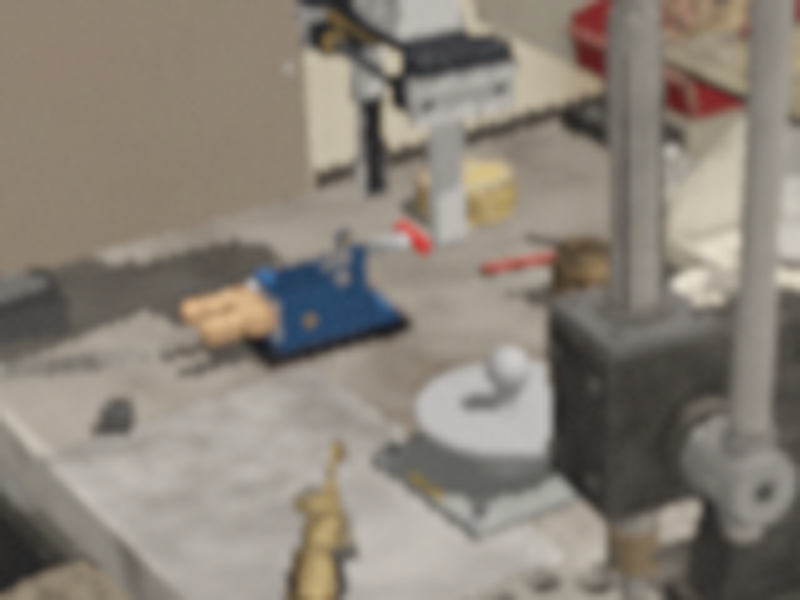

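```bash
python3 - <<'E'
from h import *
np.set_printoptions(precision=4,suppress=True)
s=dict(np.load('pics/wrist2.npz'));hsv=cv2.cvtColor(s['pixels'],cv2.COLOR_RGB2HSV)
r=((hsv[...,1]>150)&((hsv[...,0]<8)|(hsv[...,0]>172))).astype(np.uint8); r[:, :280]=0; r[:,365:]=0; r[:215]=0;r[250:]=0
ys,xs=np.nonzero(r);print(xs.min(),xs.max(),ys.min(),ys.max())
print(onz(s,(xs.min()+xs.max())/2,(ys.min()+ys.max())/2,.0535),onz(s,xs.min(),231,.0535),onz(s,xs.max(),231,.0535))
print(dep(s,322,231), dep(s,322,226))
for p in [(322,55),(320,115)]: print(onz(s,*p,.046),dep(s,*p))
for v in (60,80,100,115):
    q=np.nonzero((hsv[v,270:370,0]>95)&(hsv[v,270:370,0]<125)&(hsv[v,270:370,1]>120))[0]+270; print(v,q.min(),q.max(),(onz(s,q.min(),v,.046)+onz(s,q.max(),v,.046))/2)
o,R=tool(); print(R)
E
```

```text
292 351 223 240
[0.5736 0.1973 0.0535] [0.5716 0.1797 0.0535] [0.575  0.215  0.0535]
[0.5724 0.1977 0.0563] [0.5698 0.198  0.0547]
[0.4734 0.2073 0.046 ] [0.4733 0.2073 0.0451]
[0.5058 0.203  0.046 ] [0.5058 0.203  0.045 ]
60 286 355 [0.4759 0.2062 0.046 ]
80 286 355 [0.4866 0.2052 0.046 ]
100 287 355 [0.4975 0.2044 0.046 ]
115 287 355 [0.5059 0.2036 0.046 ]
[[-0.003   0.0954  0.9954]
 [-0.0008  0.9954 -0.0954]
 [-1.     -0.0011 -0.0029]]
```

drive_tool --commands '[[[0.027,0,0,0],[0.027,0,0,0],[0.027,0,0,0],[0.027,0,0,0],[0.027,0,0,0]]]'

```text
time: 5.7
tool_pos: [0.574, 0.1979, 0.0338]
ee_rot: [-0.235, 1.571, -0.33]
wrist_force: [0.6, 0.3, -0.2]
width: 0.094
```

drive_tool --commands '[[[0,0,0,0],[0,0,0,0],[0,0,0,0],[0,0,0,0],[0,0,0,0],[0,0,0,0],[0,0,0,0],[0,0,0,0]]]' --grip 0

```text
time: 6.5
tool_pos: [0.574, 0.1981, 0.0343]
ee_rot: [0.731, 1.57, 0.637]
wrist_force: [0.1, -0.1, 1.0]
width: 0.0358
```

```bash
python3 - <<'E'
from h import *
rep()
import numpy as np
# arc offsets from angle 0
h=np.array([27,18.]);b=np.array([84,26.])-h
for a in np.arange(0,.96,.075):
    c,s=np.cos(a),np.sin(a); p=h+[c*b[0]-s*b[1],s*b[0]+c*b[1]]; print(round(a,3),(p-[84,26]).round(2))
E
```

```text
t 6.5 p [0.574  0.1981 0.0343] F [ 0.13 -0.08  0.99] M [ 0.082 -0.131 -0.002] w 0.0358 yawY 84.58 x [ 3.e-04  2.e-04 -1.e+00]
0.0 [0. 0.]
0.075 [-0.76  4.25]
0.15 [-1.84  8.43]
0.225 [-3.22 12.52]
0.3 [-4.91 16.49]
0.375 [-6.89 20.32]
0.45 [-9.15 24.  ]
0.525 [-11.69  27.49]
0.6 [-14.47  30.79]
0.675 [-17.5   33.86]
0.75 [-20.75  36.71]
0.825 [-24.2  39.3]
0.9 [-27.83  41.62]
```

drive_tool --commands '[[[-0.017,0,-0.003,0],[-0.0167,0,-0.0043,0],[-0.0164,0,-0.0055,0],[0,0,0,0]]]'

```text
time: 6.9
tool_pos: [0.5697, 0.1982, 0.0465]
ee_rot: [-2.811, 1.569, -2.905]
wrist_force: [-0.5, 0.3, -5.1]
width: 0.0355
```

```bash
python3 - <<'E'
from h import *
rep(); s=snap('scene','scene3')
cv2.imwrite('pics/scene3z.png',cv2.resize(s['pixels'][130:250,230:390,::-1],None,fx=5,fy=5,interpolation=cv2.INTER_CUBIC))
E
```

```text
t 6.9 p [0.5697 0.1982 0.0465] F [-0.48  0.32 -5.09] M [ 0.054 -0.07   0.048] w 0.0355 yawY 84.6 x [-2.1e-03 -5.0e-04 -1.0e+00]
```

View pics/scene3z.png

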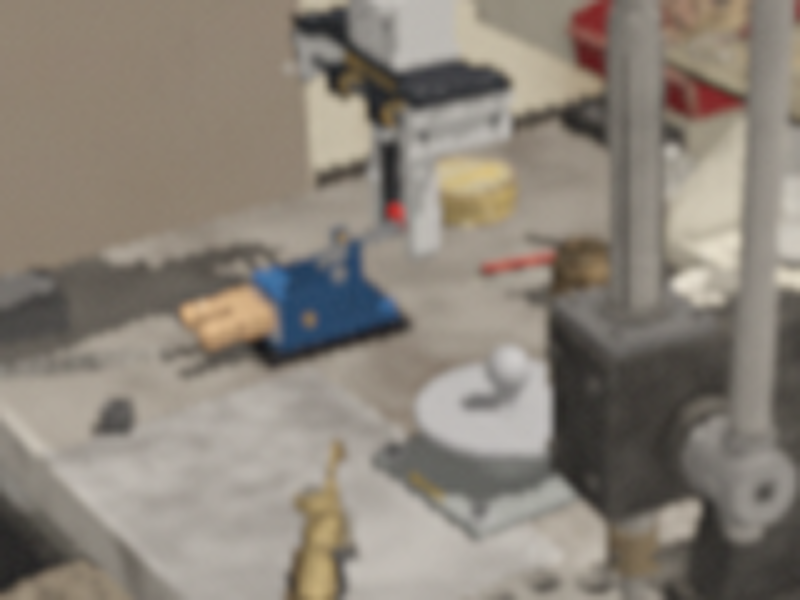

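drive_tool --commands '[[[-0.0159,0,-0.0068,0],[-0.0153,0,-0.0079,0],[-0.0147,0,-0.009,0],[-0.014,0,-0.0102,0],[-0.0132,0,-0.0111,0],[-0.0123,0,-0.0121,0],[-0.0114,0,-0.013,0],[-0.0104,0,-0.0138,0],[-0.0093,0,-0.0145,0],[0,0,0,0]]]'

```text
time: 7.95
tool_pos: [0.5469, 0.2007, 0.0771]
ee_rot: [0.164, 1.568, 0.07]
wrist_force: [1.6, 0.7, -3.5]
width: 0.0352
```

```bash
python3 - <<'E'
from h import *
rep(); s=snap('scene','scene4'); snap('wrist','wrist4')
cv2.imwrite('pics/scene4z.png',cv2.resize(s['pixels'][130:250,230:390,::-1],None,fx=5,fy=5,interpolation=cv2.INTER_CUBIC))
E
```

```text
t 7.95 p [0.5469 0.2007 0.0771] F [ 1.58  0.72 -3.51] M [-0.049 -0.553  0.018] w 0.0352 yawY 84.59 x [ 2.8e-03  2.0e-04 -1.0e+00]
```

View pics/scene4z.png

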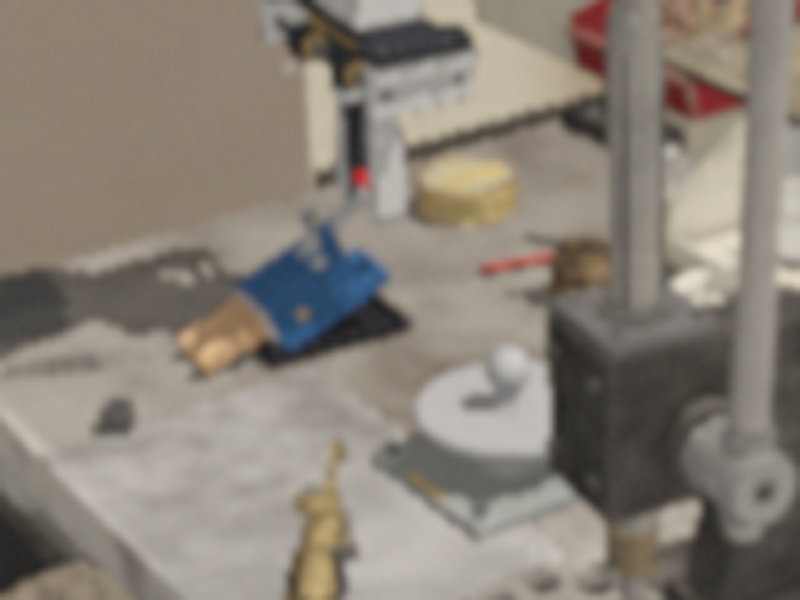

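View pics/wrist4.png

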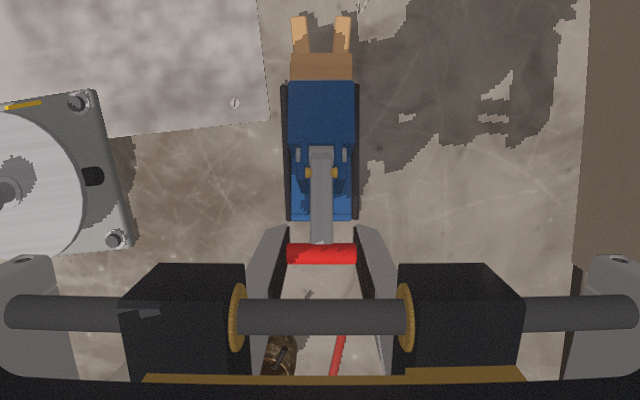

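```bash
python3 - <<'E'
from h import *
np.set_printoptions(precision=4,suppress=True)
s=dict(np.load('pics/wrist4.npz'));
for v in (90,100,110,120,130,140): print(v,dep(s,320,v))
pts=np.array([dep(s,u,v) for v in range(86,142) for u in range(295,348)]); 
A=np.c_[pts[:,:2],np.ones(len(pts))]; c=np.linalg.lstsq(A,pts[:,2],rcond=None)[0]; print(c,np.degrees(np.arctan(c[0])))
for v in (160,180,200,220,235,247): print('lever',v,dep(s,321,v))
E
```

```text
90 [0.4645 0.2069 0.0442]
100 [0.4704 0.2064 0.0482]
110 [0.4761 0.2058 0.051 ]
120 [0.4818 0.2053 0.0515]
130 [0.4875 0.2048 0.0548]
140 [0.4931 0.2042 0.0568]
[ 0.4168 -0.0364 -0.1406] 22.627869218717393
lever 160 [0.5029 0.2039 0.0703]
lever 180 [0.5126 0.203  0.0773]
lever 200 [0.5225 0.202  0.0817]
lever 220 [0.532  0.2011 0.0866]
lever 235 [0.5389 0.2005 0.0901]
lever 247 [0.5434 0.2    0.0952]
```

drive_tool --commands '[[[0.0093,0,0.0145,0],[0.0104,0,0.0138,0],[0.0114,0,0.013,0],[0.0123,0,0.0121,0],[0.0132,0,0.0111,0],[0.014,0,0.0102,0],[0.0147,0,0.009,0],[0.0153,0,0.0079,0],[0.0159,0,0.0068,0],[0.0164,0,0.0055,0],[0.0167,0,0.0043,0],[0.017,0,0.003,0],[0,0,0,0],[0,0,0,0]]]'

```text
time: 9.45
tool_pos: [0.5762, 0.1982, 0.0388]
ee_rot: [0.213, 1.565, 0.118]
wrist_force: [-0.4, -2.6, 17.0]
width: 0.0354
```

```bash
python3 - <<'E'
from h import *
np.set_printoptions(precision=4,suppress=True)
rep(); s=snap('scene','scene5'); w=snap('wrist','wrist5')
cv2.imwrite('pics/scene5z.png',cv2.resize(s['pixels'][130:250,230:390,::-1],None,fx=5,fy=5,interpolation=cv2.INTER_CUBIC))
pts=np.array([dep(w,u,v) for v in range(55,110) for u in range(295,348)]); 
A=np.c_[pts[:,:2],np.ones(len(pts))]; c=np.linalg.lstsq(A,pts[:,2],rcond=None)[0]; print(c,np.degrees(np.arctan(c[0])))
E
```

```text
t 9.45 p [0.5762 0.1982 0.0388] F [-0.37 -2.6  17.02] M [-0.332  0.075  0.038] w 0.0354 yawY 84.58 x [ 0.0062  0.0007 -1.    ]
[ 0.1756 -0.0205 -0.0317] 9.96074497272544
```

View pics/wrist5.png

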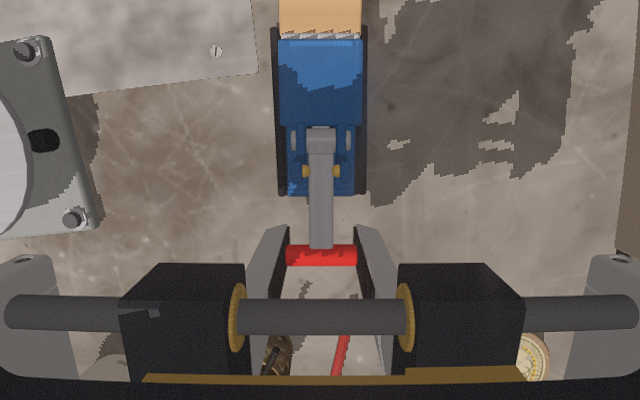

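```bash
python3 - <<'E'
from h import *
np.set_printoptions(precision=4,suppress=True)
w=dict(np.load('pics/wrist5.npz'))
for v in (20,45,60,75,90,105,115,140,170,190,200): print(v,dep(w,293,v),dep(w,320,v),dep(w,348,v))
for v in (235,245,255,262): print('bar',v,dep(w,305,v),dep(w,340,v))
cv2.imwrite('pics/w5z.png',cv2.resize(w['pixels'][0:280,220:420,::-1],None,fx=2.1,fy=2.1,interpolation=cv2.INTER_CUBIC))
E
```

```text
20 [0.4618 0.1945 0.0399] [0.4631 0.2075 0.04  ] [0.4647 0.2208 0.0415]
45 [0.4749 0.1938 0.0495] [0.4764 0.2063 0.0506] [0.4774 0.2191 0.0499]
60 [0.4817 0.1932 0.0507] [0.4828 0.2056 0.05  ] [0.4839 0.2187 0.0489]
75 [0.4883 0.1924 0.0506] [0.4895 0.205  0.0504] [0.4908 0.218  0.0508]
90 [0.495  0.1916 0.0496] [0.4962 0.2043 0.0504] [0.4975 0.2175 0.0502]
105 [0.5018 0.1908 0.0494] [0.5031 0.2037 0.05  ] [0.5044 0.2169 0.0508]
115 [0.5065 0.1904 0.051 ] [0.5077 0.2032 0.0503] [0.509  0.2166 0.0509]
140 [0.5181 0.1892 0.0528] [0.5193 0.2021 0.0535] [0.5206 0.2155 0.0534]
170 [0.5299 0.1892 0.0698] [0.5328 0.2009 0.0594] [0.5324 0.2134 0.0683]
190 [0.5498 0.183  0.0206] [0.5421 0.2    0.0605] [0.5528 0.2155 0.021 ]
200 [ 0.5614  0.1799 -0.0008] [0.5473 0.1995 0.0593] [ 0.5647  0.2163 -0.0003]
bar 235 [ 0.5866  0.1853 -0.0006] [0.5885 0.209  0.0004]
bar 245 [0.5704 0.1897 0.0576] [0.572  0.2072 0.0577]
bar 255 [0.5732 0.1896 0.0635] [0.5756 0.2067 0.0617]
bar 262 [0.5773 0.1891 0.0626] [0.5792 0.2064 0.0621]
```

View pics/w5z.png

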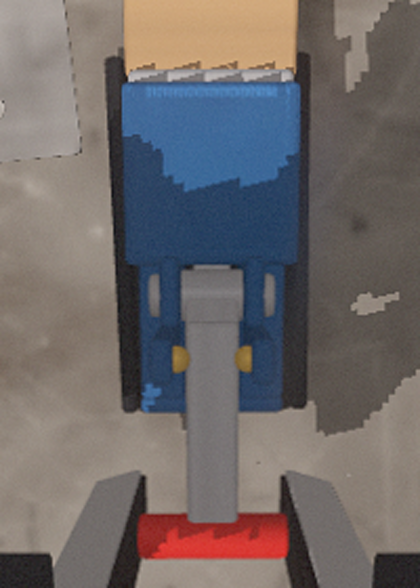

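View pics/scene5z.png

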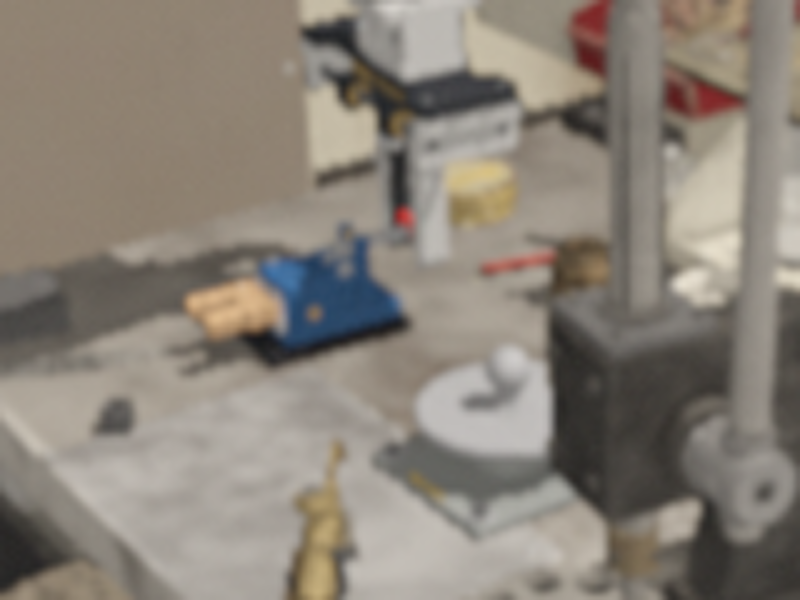

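drive_tool --commands '[[[-0.008,0,0,0],[-0.008,0,0,0],[0,0,0,0]]]'

```text
time: 9.85
tool_pos: [0.574, 0.1983, 0.0399]
ee_rot: [0.732, 1.57, 0.638]
wrist_force: [-1.0, -0.9, 10.2]
width: 0.0355
```

drive_tool --commands '[[[0,0,0,0],[0,0,0,0],[0,0,0,0],[0,0,0,0]]]' --grip 1

```text
time: 10.25
tool_pos: [0.573, 0.1979, 0.0369]
ee_rot: [-2.849, 1.568, -2.943]
wrist_force: [0.7, -0.5, 0.4]
width: 0.0637
```

```bash
python3 - <<'E'
from h import *
np.set_printoptions(precision=4,suppress=True)
rep(); w=snap('wrist','wrist6')
for v in (20,45,60,75,90,105,115,140,170,190,200): print(v,dep(w,293,v),dep(w,320,v),dep(w,348,v))
cv2.imwrite('pics/w6z.png',cv2.resize(w['pixels'][0:280,220:420,::-1],None,fx=2.1,fy=2.1,interpolation=cv2.INTER_CUBIC))
E
```

```text
t 10.25 p [0.573  0.1979 0.0369] F [ 0.69 -0.54  0.43] M [ 0.014 -0.121 -0.007] w 0.0637 yawY 84.58 x [-0.0027 -0.0005 -1.    ]
20 [0.4578 0.1941 0.036 ] [0.4587 0.2073 0.0345] [0.4601 0.221  0.0347]
45 [0.4713 0.1934 0.0457] [0.4724 0.206  0.0452] [0.4736 0.2192 0.0447]
60 [0.4779 0.1926 0.0456] [0.4793 0.2054 0.0464] [0.4805 0.2185 0.0461]
75 [0.4848 0.1919 0.046 ] [0.4861 0.2047 0.047 ] [0.4873 0.218  0.0466]
90 [0.4917 0.1912 0.0467] [0.493  0.204  0.0473] [0.4942 0.2174 0.0466]
105 [0.4986 0.1904 0.0463] [0.4999 0.2034 0.0475] [0.5012 0.2168 0.0473]
115 [0.5034 0.19   0.0481] [0.5046 0.2029 0.0478] [0.5059 0.2164 0.0479]
140 [0.5151 0.1889 0.0509] [0.5162 0.2018 0.0523] [0.5176 0.2153 0.0505]
170 [0.527  0.1889 0.0676] [0.5294 0.2006 0.0596] [0.5296 0.2132 0.0662]
190 [0.5458 0.1829 0.0216] [0.5389 0.1997 0.0599] [0.5491 0.2151 0.0205]
200 [0.5044 0.2038 0.2157] [0.5441 0.1992 0.0585] [0.5553 0.2147 0.0203]
```

View pics/w6z.png

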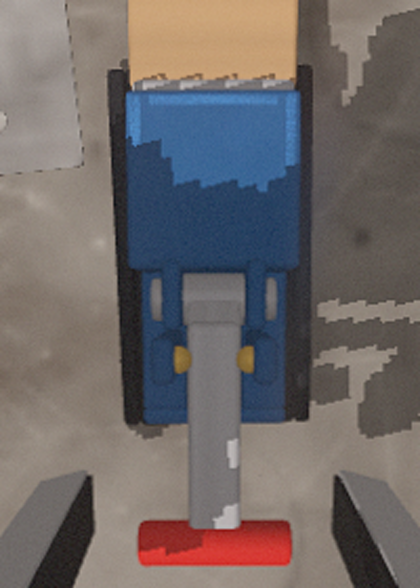

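drive_tool --commands '[[[0,0,0,0],[0,0,0,0],[0,0,0,0],[0,0,-0.083,0],[0,-0.001,-0.083,0],[0,-0.001,-0.083,0],[0,-0.001,-0.083,0],[0.03,0,0,0],[0.03,0,0,0],[0.03,0,0,0],[0,0,0,0]]]'

```text
time: 11.4
tool_pos: [0.4908, 0.2045, 0.0138]
ee_rot: [-2.69, 1.568, -2.785]
wrist_force: [-0.6, 0.2, -0.2]
width: 0.0941
```

drive_tool --commands '[[[0,0,0,0],[0,0,0,0],[0,0,0,0],[0,0,0,0],[0,0,0,0],[0,0,0,0],[0,0,0,0]]]' --grip 0

```text
time: 12.1
tool_pos: [0.4912, 0.2051, 0.0158]
ee_rot: [-0.44, 1.571, -0.535]
wrist_force: [0.1, -0.6, 0.1]
width: 0.0412
```

```bash
python3 - <<'E'
from h import *
np.set_printoptions(precision=4,suppress=True)
rep(); w=snap('wrist','wrist7'); s=snap('scene','scene7')
cv2.imwrite('pics/scene7z.png',cv2.resize(s['pixels'][130:250,230:390,::-1],None,fx=5,fy=5,interpolation=cv2.INTER_CUBIC))
E
```

```text
t 12.1 p [0.4912 0.2051 0.0158] F [ 0.15 -0.65  0.13] M [ 0.1   -0.182 -0.017] w 0.0412 yawY 84.58 x [ 0.0001 -0.0001 -1.    ]
```

View pics/wrist7.png

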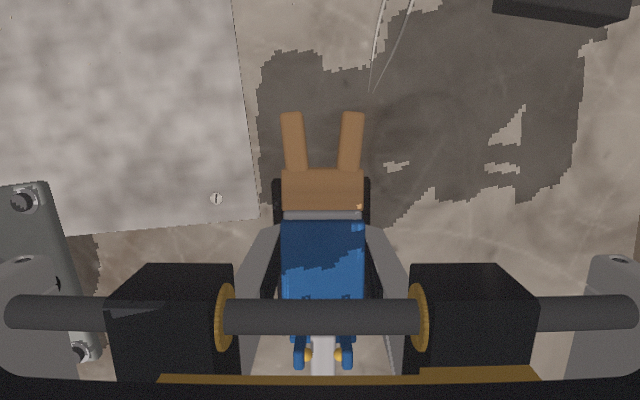

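View pics/scene7z.png

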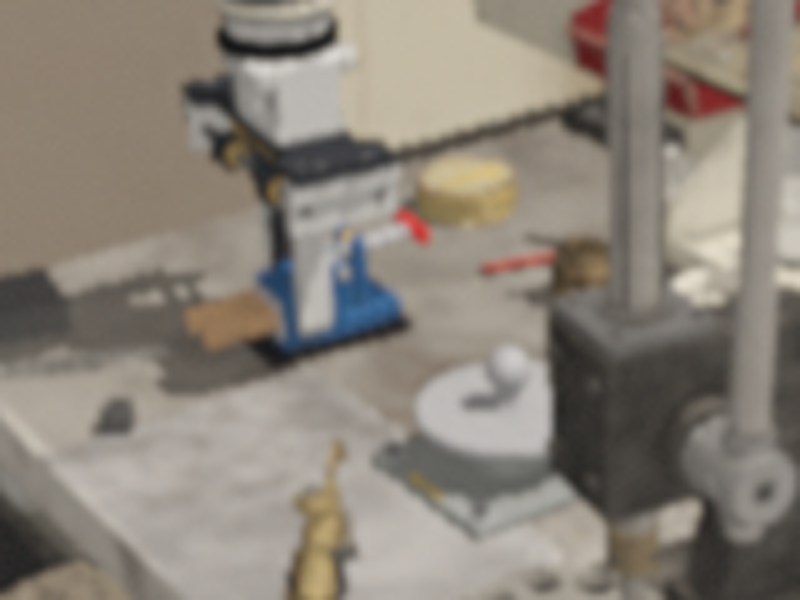

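drive_tool --commands '[[[-0.016,0,0,0],[-0.016,0,0,0],[0,0,0,0],[0,0,0,0]]]'

```text
time: 12.6
tool_pos: [0.4906, 0.2048, 0.0229]
ee_rot: [-2.677, 1.569, -2.771]
wrist_force: [0.0, -0.3, -7.8]
width: 0.0399
```

```bash
python3 - <<'E'
from h import *
np.set_printoptions(precision=4,suppress=True)
rep(); w=snap('wrist','wrist8'); s=snap('scene','scene8')
for v in range(216,290,8): print(v,[dep(w,u,v) for u in (290,320,350)])
cv2.imwrite('pics/scene8z.png',cv2.resize(s['pixels'][130:250,230:390,::-1],None,fx=5,fy=5,interpolation=cv2.INTER_CUBIC))
cv2.imwrite('pics/w8z.png',cv2.resize(w['pixels'][90:390,220:420,::-1],None,fx=2,fy=2,interpolation=cv2.INTER_CUBIC))
E
```

```text
t 12.6 p [0.4906 0.2048 0.0229] F [ 0.03 -0.34 -7.82] M [ 0.059  0.075 -0.036] w 0.0399 yawY 84.57 x [-0.0016 -0.0006 -1.    ]
216 [array([0.4678, 0.1911, 0.0461]), array([0.4691, 0.2054, 0.0461]), array([0.4704, 0.2197, 0.0463])]
224 [array([0.4697, 0.1915, 0.0525]), array([0.4714, 0.2052, 0.0512]), array([0.4726, 0.2191, 0.0519])]
232 [array([0.4737, 0.191 , 0.0523]), array([0.4748, 0.2049, 0.0529]), array([0.4763, 0.2188, 0.0524])]
240 [array([0.4772, 0.1907, 0.0535]), array([0.4787, 0.2045, 0.053 ]), array([0.4805, 0.2185, 0.0517])]
248 [array([0.4814, 0.1901, 0.0528]), array([0.4829, 0.2041, 0.0525]), array([0.4839, 0.2182, 0.0533])]
256 [array([0.485 , 0.1898, 0.0538]), array([0.4864, 0.2038, 0.0536]), array([0.488 , 0.2179, 0.0531])]
264 [array([0.489 , 0.1893, 0.0539]), array([0.4905, 0.2034, 0.0535]), array([0.4916, 0.2175, 0.054 ])]
272 [array([0.493 , 0.1889, 0.0542]), array([0.4218, 0.2107, 0.2016]), array([0.4952, 0.2172, 0.0551])]
280 [array([0.4969, 0.1884, 0.0547]), array([0.4981, 0.2027, 0.0548]), array([0.4996, 0.2169, 0.0547])]
288 [array([0.501 , 0.1879, 0.0548]), array([0.5026, 0.2022, 0.0544]), array([0.5036, 0.2166, 0.055 ])]
```

View pics/w8z.png

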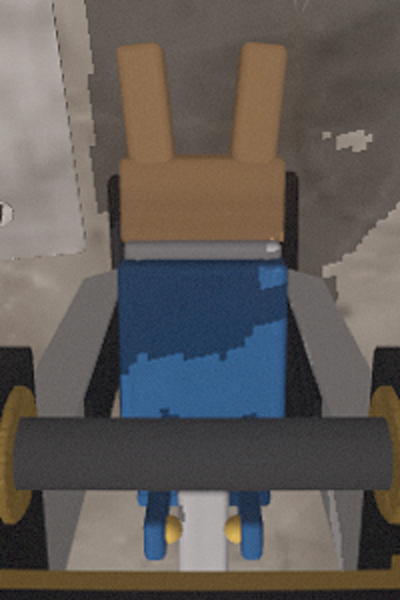

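View pics/scene8z.png

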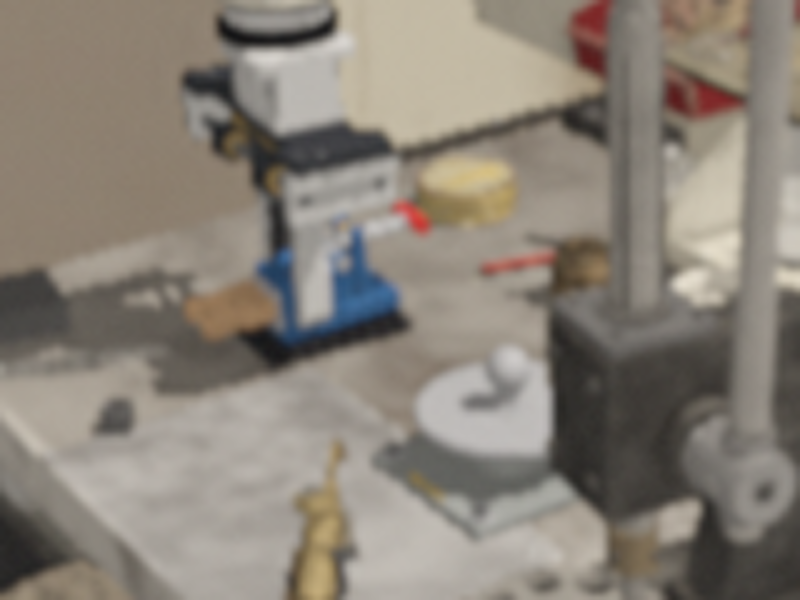

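drive_tool --commands '[[[0,0,-0.009,0],[0.012,0,0,0],[0.012,0,0,0],[0.01,0,0,0],[0,0,0,0]]]'

```text
time: 13.2
tool_pos: [0.4889, 0.2053, 0.0158]
ee_rot: [-2.568, 1.57, -2.662]
wrist_force: [-2.6, -0.2, -1.9]
width: 0.04
```

```bash
python3 - <<'E'
from h import *
np.set_printoptions(precision=4,suppress=True)
rep(); w=snap('wrist','wrist9')
for v in range(216,290,8): print(v,[dep(w,u,v) for u in (290,320,350)])
w=dict(np.load('pics/wrist1.npz'))
for p in [(270+170/4.2,170+160/4.2),(270+350/4.2,170+158/4.2),(270+178/4.2,170+492/4.2),(270+350/4.2,170+488/4.2)]: print('dock',onz(w,*p,.01))
E
```

```text
t 13.2 p [0.4889 0.2053 0.0158] F [-2.59 -0.16 -1.93] M [-0.133  0.542  0.052] w 0.04 yawY 84.58 x [-0.0003 -0.0002 -1.    ]
216 [array([0.4662, 0.1915, 0.0386]), array([0.4678, 0.2058, 0.0377]), array([0.4687, 0.2201, 0.0391])]
224 [array([0.4681, 0.1918, 0.0451]), array([0.4693, 0.2057, 0.0453]), array([0.4709, 0.2195, 0.0446])]
232 [array([0.472 , 0.1914, 0.0451]), array([0.473 , 0.2053, 0.046 ]), array([0.4744, 0.2192, 0.0456])]
240 [array([0.4754, 0.1911, 0.0463]), array([0.4772, 0.2049, 0.0452]), array([0.4783, 0.2189, 0.0459])]
248 [array([0.4794, 0.1906, 0.0464]), array([0.4805, 0.2046, 0.0469]), array([0.4821, 0.2186, 0.0462])]
256 [array([0.483 , 0.1903, 0.0473]), array([0.4844, 0.2042, 0.0471]), array([0.4861, 0.2183, 0.0463])]
264 [array([0.4876, 0.1896, 0.0461]), array([0.4886, 0.2038, 0.0467]), array([0.4902, 0.218 , 0.0462])]
272 [array([0.4914, 0.1892, 0.0467]), array([0.4927, 0.2035, 0.0469]), array([0.4944, 0.2177, 0.0462])]
280 [array([0.4953, 0.1888, 0.0474]), array([0.4969, 0.203 , 0.0467]), array([0.4983, 0.2173, 0.0467])]
288 [array([0.4993, 0.1884, 0.0477]), array([0.5012, 0.2026, 0.0468]), array([0.5022, 0.217 , 0.0473])]
dock [0.454  0.1832 0.01  ]
dock [0.4581 0.232  0.01  ]
dock [0.5536 0.1752 0.01  ]
dock [0.557  0.2249 0.01  ]
```

drive_tool --commands '[[[-0.012,0,0,0],[-0.012,0,-0.006,0],[0,0,-0.006,0],[0.012,0,0,0],[0.014,0,0,0],[0,0,0,0]]]'

```text
time: 13.85
tool_pos: [0.4869, 0.2056, 0.0153]
ee_rot: [0.103, 1.569, 0.008]
wrist_force: [-0.3, -0.4, -3.0]
width: 0.0398
```

drive_tool --commands '[[[0,0,0,0],[0,0,0,0],[0,0,0,0],[0,0,0,0],[0,0,0,0],[0,0,0,0]]]' --grip 1

```text
time: 14.45
tool_pos: [0.4861, 0.2056, 0.0148]
ee_rot: [0.041, 1.571, -0.053]
wrist_force: [-0.6, -0.3, -0.2]
width: 0.0846
```

```bash
python3 - <<'E'
from h import *
np.set_printoptions(precision=4,suppress=True)
rep(); w=snap('wrist','wrist10')
for v in range(216,290,8): print(v,[dep(w,u,v) for u in (290,320,350)])
E
```

```text
t 14.45 p [0.4861 0.2056 0.0148] F [-0.63 -0.31 -0.21] M [ 0.061 -0.145 -0.028] w 0.0846 yawY 84.58 x [ 0.0002 -0.     -1.    ]
216 [array([0.4636, 0.1917, 0.0368]), array([0.4648, 0.2062, 0.0372]), array([0.4662, 0.2205, 0.0373])]
224 [array([0.4668, 0.1916, 0.0392]), array([0.468 , 0.2059, 0.0398]), array([0.4693, 0.2201, 0.04  ])]
232 [array([0.4689, 0.1918, 0.0447]), array([0.4701, 0.2057, 0.0451]), array([0.4713, 0.2195, 0.0454])]
240 [array([0.4723, 0.1916, 0.0462]), array([0.4743, 0.2053, 0.0443]), array([0.4752, 0.2192, 0.0455])]
248 [array([0.4764, 0.191 , 0.0457]), array([0.4779, 0.2049, 0.0453]), array([0.4792, 0.2189, 0.0454])]
256 [array([0.4807, 0.1905, 0.0452]), array([0.482 , 0.2045, 0.0451]), array([0.4831, 0.2186, 0.0457])]
264 [array([0.4845, 0.19  , 0.0456]), array([0.4859, 0.2042, 0.0456]), array([0.4874, 0.2183, 0.0453])]
272 [array([0.4886, 0.1896, 0.0458]), array([0.4903, 0.2038, 0.0451]), array([0.4913, 0.218 , 0.0457])]
280 [array([0.4927, 0.1891, 0.0459]), array([0.4938, 0.2034, 0.0463]), array([0.4958, 0.2177, 0.0452])]
288 [array([0.4974, 0.1884, 0.045 ]), array([0.4986, 0.203 , 0.0453]), array([0.4999, 0.2174, 0.0455])]
```

View pics/wrist10.png

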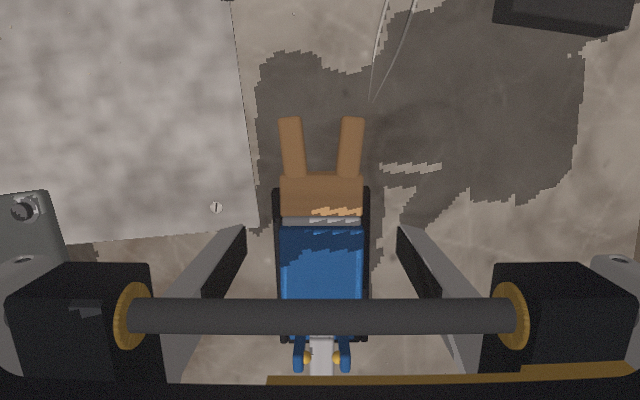

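drive_tool --commands '[[[-0.0385,0,0,0],[-0.0385,0,0,0],[0,0,0.0873,0],[0,0,0.0873,0],[0,0,0.0873,0],[0,0,0.0873,0],[0,0,0,0]]]'

```text
time: 15.2
tool_pos: [0.5756, 0.1969, 0.0351]
ee_rot: [0.185, 1.568, 0.089]
wrist_force: [0.6, 0.3, 0.3]
width: 0.0939
```

drive_tool --commands '[[[0,0,0,0],[0,0,0,0],[0,0,0,0],[0,0,0,0],[0,0,0,0],[0,0,0,0],[0,0,0,0],[0,0,0,0]]]' --grip 0.37

```text
time: 16.0
tool_pos: [0.5729, 0.1974, 0.034]
ee_rot: [1.146, 1.571, 1.051]
wrist_force: [-0.3, -0.6, 0.6]
width: 0.0362
```

```bash
python3 - <<'E'
from h import *
np.set_printoptions(precision=4,suppress=True)
rep(); w=snap('wrist','wrist11')
E
```

```text
t 16.0 p [0.5729 0.1974 0.034 ] F [-0.31 -0.55  0.55] M [ 0.146 -0.109 -0.03 ] w 0.0362 yawY 84.58 x [ 0.0001  0.0002 -1.    ]
```

View pics/wrist11.png

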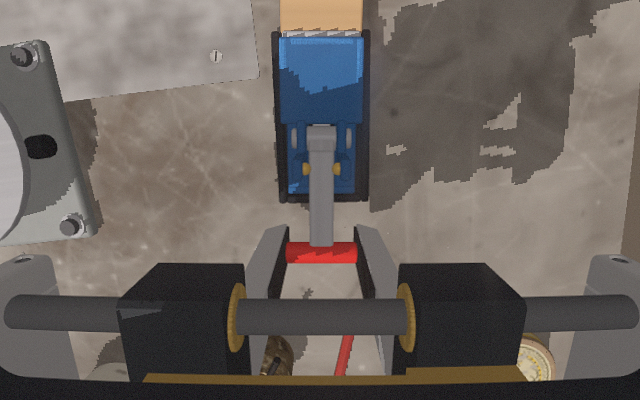

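drive_tool --commands '[[[0,0,0.012,0],[-0.017,0,-0.003,0],[-0.0167,0,-0.0043,0],[-0.0164,0,-0.0055,0],[0,0,0,0],[0,0,0,0]]]'

```text
time: 16.65
tool_pos: [0.5716, 0.1971, 0.0458]
ee_rot: [-2.793, 1.568, -2.887]
wrist_force: [-4.8, -0.9, -4.7]
width: 0.0353
```

```bash
cat >> h.py <<'E'
def tilt(w,f):
    hsv=cv2.cvtColor(w['pixels'],cv2.COLOR_RGB2HSV)
    m=((hsv[...,0]>95)&(hsv[...,0]<125)&(hsv[...,1]>120)); m[:,:270]=0;m[:,375:]=0
    ys,xs=np.nonzero(m); P=np.array([dep(w,u,v) for u,v in zip(xs,ys)])
    # front edge row = min row blue
    v0=ys.min(); k=(ys>v0+8)&(ys<v0+75)&(P[:,2]>.03)&(P[:,2]<.09); Q=P[k]
    c=np.polyfit(Q[:,0],Q[:,2],1); 
    L=np.array([dep(w,u,v) for v in range(v0+130,v0+200,2) for u in (318,321,324)]); L=L[(L[:,2]>.045)&(L[:,2]<.12)]
    cl=np.polyfit(L[:,0],L[:,2],1)
    print('tilt deg',np.degrees(np.arctan(c[0])).round(2),'z',Q[:,2].mean().round(4),'front',dep(w,320,v0+2).round(4),'lever slope',np.degrees(np.arctan(cl[0])).round(1),v0)
    cv2.imwrite('pics/'+f+'z.png',cv2.resize(w['pixels'][0:280,220:420,::-1],None,fx=2,fy=2,interpolation=cv2.INTER_CUBIC))
E
python3 - <<'E'
from h import *
np.set_printoptions(precision=4,suppress=True)
rep(); w=snap('wrist','wrist12')
tilt(w,'wrist12'); tilt(dict(np.load('pics/wrist11.npz')),'wrist11')
E
```

```text
t 16.65 p [0.5716 0.1971 0.0458] F [-4.76 -0.89 -4.66] M [0.061 0.501 0.101] w 0.0353 yawY 84.59 x [-0.0024 -0.0006 -1.    ]
tilt deg 1.18 z 0.0458 front [0.4714 0.2052 0.0456] lever slope 10.0 47
tilt deg -0.02 z 0.0454 front [0.4705 0.2058 0.0457] lever slope -0.3 37
```

View pics/wrist12z.png

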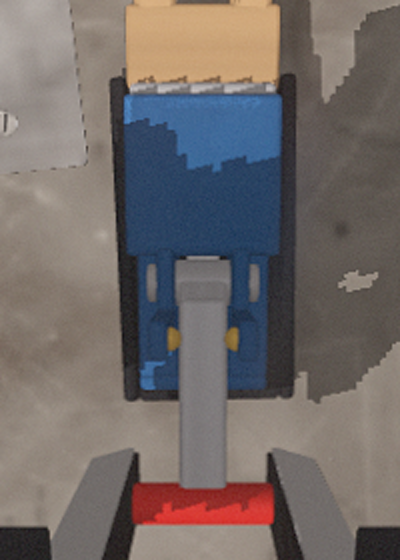

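drive_tool --commands '[[[-0.0159,0,-0.0058,0],[-0.0153,0,-0.0069,0],[-0.0147,0,-0.009,0],[0,0,0,0]]]'

```text
time: 17.1
tool_pos: [0.5672, 0.1978, 0.0587]
ee_rot: [-0.365, 1.57, -0.459]
wrist_force: [-2.9, 0.3, -5.6]
width: 0.0353
```

```bash
python3 - <<'E'
from h import *
np.set_printoptions(precision=4,suppress=True)
rep(); w=snap('wrist','wrist13')
tilt(w,'wrist13')
E
```

```text
t 17.1 p [0.5672 0.1978 0.0587] F [-2.89  0.26 -5.63] M [0.011 0.443 0.097] w 0.0353 yawY 84.59 x [ 0.0004 -0.0002 -1.    ]
tilt deg 1.16 z 0.0462 front [0.4719 0.2054 0.0462] lever slope 26.8 61
```

View pics/wrist13z.png

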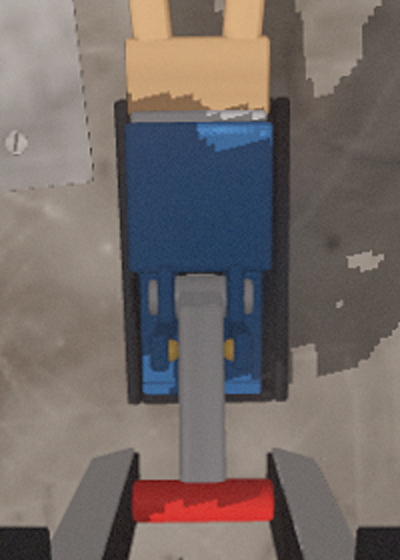

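drive_tool --commands '[[[-0.014,0,-0.009,0],[-0.0132,0,-0.0105,0],[-0.0123,0,-0.0121,0],[0,0,0,0]]]'

```text
time: 17.55
tool_pos: [0.5596, 0.1986, 0.0688]
ee_rot: [0.045, 1.569, -0.05]
wrist_force: [-2.2, -0.1, -5.6]
width: 0.0355
```

```bash
python3 - <<'E'
from h import *
np.set_printoptions(precision=4,suppress=True)
rep(); w=snap('wrist','wrist14')
tilt(w,'wrist14')
E
```

```text
t 17.55 p [0.5596 0.1986 0.0688] F [-2.16 -0.1  -5.57] M [-0.01   0.1    0.061] w 0.0355 yawY 84.59 x [ 0.0014 -0.0001 -1.    ]
tilt deg 1.86 z 0.0458 front [0.4722 0.2054 0.0467] lever slope 37.9 78
```

Handle at about 0.63 rad, the coupler nearly level. Continuing over the click.

drive_tool --commands '[[[-0.0114,0,-0.013,0],[-0.0104,0,-0.0138,0],[-0.0093,0,-0.0145,0],[-0.003,0,-0.006,0],[0,0,0,0]]]'

```text
time: 18.1
tool_pos: [0.5492, 0.1998, 0.078]
ee_rot: [0.203, 1.566, 0.109]
wrist_force: [3.7, -0.6, -2.6]
width: 0.0354
```

```bash
python3 - <<'E'
from h import *
np.set_printoptions(precision=4,suppress=True)
rep(); w=snap('wrist','wrist15')
tilt(w,'wrist15')
E
```

```text
t 18.1 p [0.5492 0.1998 0.078 ] F [ 3.65 -0.63 -2.63] M [-0.102 -0.865 -0.008] w 0.0354 yawY 84.58 x [ 0.0046  0.0005 -1.    ]
tilt deg 7.72 z 0.0477 front [0.4672 0.2061 0.0449] lever slope 45.2 89
```

View pics/wrist15z.png

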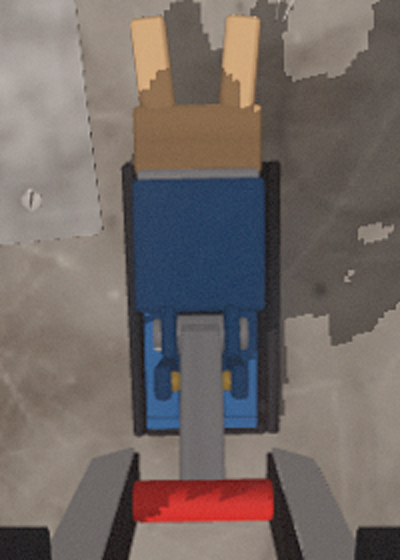

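drive_tool --commands '[[[0.004,0,-0.014,0],[0.016,0,-0.014,0],[0,0,0,0]]]'

```text
time: 18.45
tool_pos: [0.5443, 0.2007, 0.0744]
ee_rot: [0.222, 1.561, 0.127]
wrist_force: [5.8, -0.7, 3.4]
width: 0.0356
```

```bash
python3 - <<'E'
from h import *
np.set_printoptions(precision=4,suppress=True)
rep(); w=snap('wrist','wrist16')
tilt(w,'wrist16')
E
```

```text
t 18.45 p [0.5443 0.2007 0.0744] F [ 5.83 -0.71  3.38] M [-0.133 -1.508 -0.065] w 0.0356 yawY 84.56 x [ 0.01    0.0013 -0.9999]
tilt deg 1.26 z 0.0455 front [0.4644 0.2068 0.0465] lever slope 43.4 92
```

View pics/wrist16z.png

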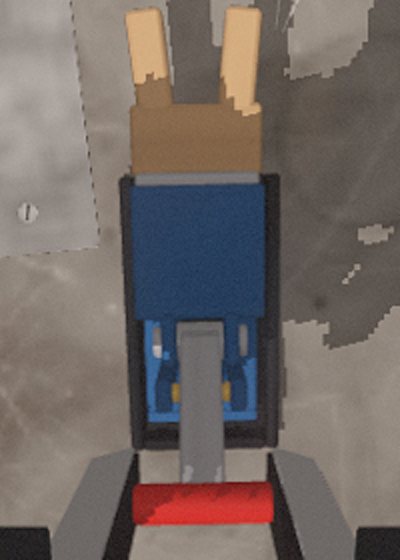

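drive_tool --commands '[[[-0.002,0,-0.014,0],[-0.006,0,-0.014,0],[0,0,0,0]]]'

```text
time: 18.8
tool_pos: [0.5378, 0.2013, 0.0775]
ee_rot: [0.195, 1.559, 0.1]
wrist_force: [7.0, -1.6, 7.4]
width: 0.0358
```

```bash
python3 - <<'E'
from h import *
np.set_printoptions(precision=4,suppress=True)
rep(); w=snap('wrist','wrist17')
tilt(w,'wrist17')
s=snap('scene','scene17')
cv2.imwrite('pics/scene17z.png',cv2.resize(s['pixels'][130:250,230:390,::-1],None,fx=5,fy=5,interpolation=cv2.INTER_CUBIC))
E
```

```text
t 18.8 p [0.5378 0.2013 0.0775] F [ 7.04 -1.61  7.43] M [-0.262 -1.455  0.014] w 0.0358 yawY 84.56 x [ 0.0115  0.0012 -0.9999]
tilt deg 1.2 z 0.0455 front [0.4642 0.2067 0.0452] lever slope 39.2 103
```

View pics/scene17z.png

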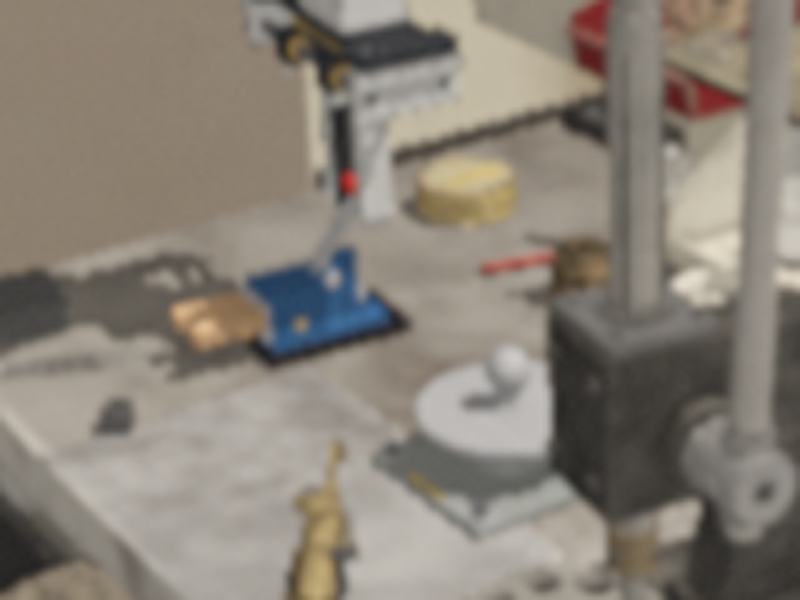

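drive_tool --commands '[[[0,0,0.006,0],[0,0,0,0],[0,0,0,0],[0,0,0,0],[0,0,0,0],[0,0,0,0]]]' --grip 1

```text
time: 19.5
tool_pos: [0.5349, 0.2009, 0.0729]
ee_rot: [-2.842, 1.57, -2.937]
wrist_force: [0.2, -0.3, -0.5]
width: 0.08
```

```bash
python3 - <<'E'
from h import *
np.set_printoptions(precision=4,suppress=True)
rep(); w=snap('wrist','wrist18')
tilt(w,'wrist18')
hsv=cv2.cvtColor(w['pixels'],cv2.COLOR_RGB2HSV)
r=((hsv[...,1]>150)&((hsv[...,0]<8)|(hsv[...,0]>172))); r[:, :270]=0; r[:,375:]=0; r[:200]=0;r[290:]=0
ys,xs=np.nonzero(r); print(xs.min(),xs.max(),ys.min(),ys.max()); P=np.array([dep(w,u,v) for u,v in zip(xs,ys)]); print('bar',P.mean(0),P[:,2].max())
E
```

```text
t 19.5 p [0.5349 0.2009 0.0729] F [ 0.17 -0.32 -0.47] M [ 0.006 -0.173 -0.011] w 0.08 yawY 84.58 x [-0.001  -0.0002 -1.    ]
tilt deg 1.16 z 0.0455 front [0.4643 0.206  0.045 ] lever slope 48.4 109
287 357 252 273
bar [0.5371 0.2003 0.0974] 0.2516510036147531
```

View pics/wrist18z.png

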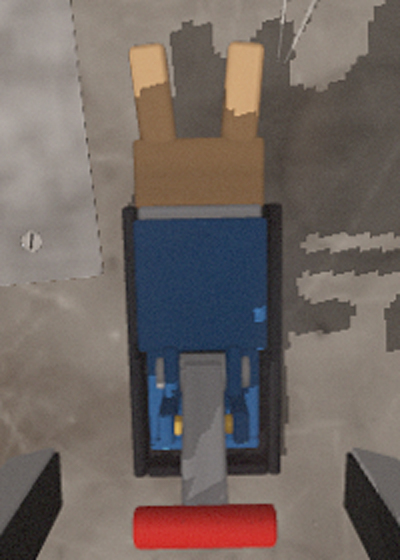

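```bash
python3 - <<'E'
from h import *
np.set_printoptions(precision=4,suppress=True)
s=dict(np.load('pics/wrist18.npz'));hsv=cv2.cvtColor(s['pixels'],cv2.COLOR_RGB2HSV)
m=((hsv[...,0]>95)&(hsv[...,0]<125)&(hsv[...,1]>110)); m[:,:270]=0;m[:,375:]=0
L=[];Rr=[]
for v in range(114,172,4):
    q=np.nonzero(m[v])[0]; L.append(onz(s,q.min()-.5,v,.046)[:2]); Rr.append(onz(s,q.max()+.5,v,.046)[:2])
L=np.array(L);Rr=np.array(Rr); 
for e in (L,Rr): print(np.degrees(np.arctan(np.polyfit(e[:,0],e[:,1],1)[0])))
M=(L+Rr)/2; print(M[0],M[-1],np.degrees(np.arctan(np.polyfit(M[:,0],M[:,1],1)[0])), np.linalg.norm(L-Rr,axis=1).mean())
c=[v for v in range(90,200) if m[v,290:350].mean()>.8]; print(c[0],c[-1]); print('front',onz(s,320,c[0]-.5,.046),'back', onz(s,320,c[-1]+.5,.046), onz(s,320,174.5,.046))
print('prongs',onz(s,220+149/2,45/2,.037),onz(s,220+246/2,45/2,.037))
print('bar ends',onz(s,287,262,.097),onz(s,357,262,.097))
E
```

```text
-4.683230808107282
-4.4672873416415495
[0.466  0.2056] [0.4994 0.203 ] -4.5756148443550995 0.039210000854157004
110 174
front [0.4635 0.2061 0.046 ] back [0.5022 0.2024 0.046 ] [0.5022 0.2024 0.046 ]
prongs [0.4122 0.196  0.037 ] [0.4149 0.2243 0.037 ]
bar ends [0.5353 0.183  0.097 ] [0.5385 0.2175 0.097 ]
```

drive_tool --commands '[[[0,-0.0015,-0.052,0],[0,-0.0015,-0.052,0],[0,-0.0015,-0.052,0],[0,-0.0015,-0.052,0],[0.07,0,0,0],[0.07,0,0,0],[0.06,0,0,0],[0.034,0,0,0],[0,0,0,0]]]'

```text
time: 20.45
tool_pos: [0.4817, 0.204, 0.0136]
ee_rot: [-2.722, 1.568, -2.816]
wrist_force: [0.7, 0.5, -0.2]
width: 0.0938
```

drive_tool --commands '[[[0,0,0,0],[0,0,0,0],[0,0,0,0],[0,0,0,0],[0,0,0,0],[0,0,0,0],[0,0,0,0]]]' --grip 0

```text
time: 21.15
tool_pos: [0.4834, 0.2044, 0.0149]
ee_rot: [1.617, 1.57, 1.522]
wrist_force: [0.9, 6.6, -0.9]
width: 0.0414
```

drive_tool --commands '[[[-0.03,0,0,0],[-0.06,0,0,0],[-0.1,0,0,0],[-0.15,0,0,0],[-0.1,0,0,0],[0,0,0,0],[0,0,0,0]]]'

```text
time: 21.85
tool_pos: [0.4821, 0.2039, 0.1231]
ee_rot: [-2.738, 1.567, -2.833]
wrist_force: [0.2, 0.1, -8.0]
width: 0.0396
```

```bash
python3 - <<'E'
from h import *
np.set_printoptions(precision=4,suppress=True)
rep(); w=snap('wrist','wrist19'); s=snap('scene','scene19')
cv2.imwrite('pics/scene19z.png',cv2.resize(s['pixels'][90:250,230:430,::-1],None,fx=4,fy=3.75,interpolation=cv2.INTER_CUBIC))
E
```

```text
t 21.85 p [0.4821 0.2039 0.1231] F [ 0.18  0.09 -7.97] M [ 0.041  0.042 -0.033] w 0.0396 yawY 84.58 x [-0.0033 -0.001  -1.    ]
```

View pics/wrist19.png

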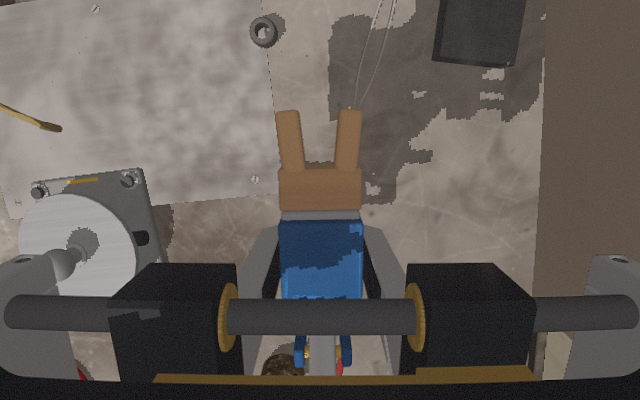

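View pics/scene19z.png

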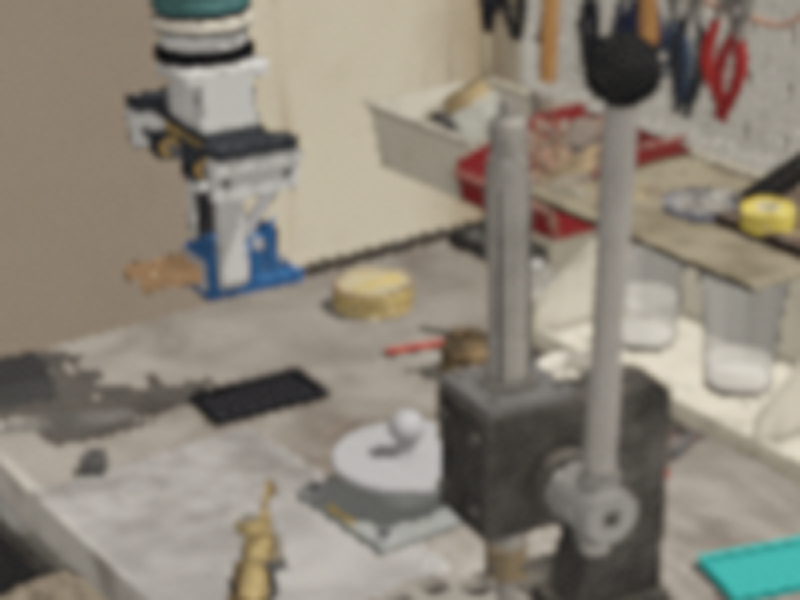

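drive_tool --commands '[[[-0.017,-0.06,0.035,0],[-0.017,-0.09,0.0525,0],[-0.017,-0.09,0.0525,0],[-0.017,-0.09,0.0525,0],[0,-0.066,0.0385,0],[0,0,0,0],[0,0,0,0]]]'

```text
time: 22.65
tool_pos: [0.53, 0.1001, 0.1392]
ee_rot: [-3.096, 1.565, 3.091]
wrist_force: [0.1, 0.9, -7.6]
width: 0.0399
```

```bash
python3 - <<'E'
from h import *
np.set_printoptions(precision=4,suppress=True)
rep(); w=snap('wrist','wrist20')
E
```

```text
t 22.65 p [0.53   0.1001 0.1392] F [ 0.09  0.86 -7.62] M [ 0.133 -0.014 -0.048] w 0.0399 yawY 84.52 x [-0.0054  0.0003 -1.    ]
```

View pics/wrist20.png

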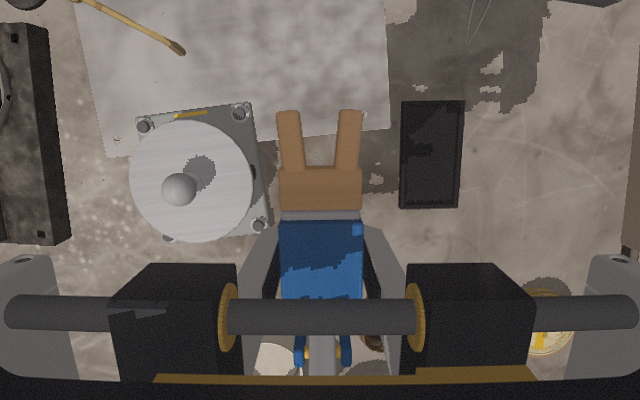

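```bash
python3 - <<'E'
from h import *
np.set_printoptions(precision=4,suppress=True)
s=dict(np.load('pics/wrist20.npz')); px=s['pixels']
cv2.imwrite('pics/w20z.png',cv2.resize(px[90:250,110:280,::-1],None,fx=3.7,fy=3.7,interpolation=cv2.INTER_CUBIC))
zz=[dep(s,u,v)[2] for u in range(140,235,3) for v in range(200,232,3)]; print('flange z',np.median(zz))
print('ball top',max(dep(s,u,v)[2] for u in range(172,188) for v in range(180,200)), dep(s,179,190))
g=cv2.cvtColor(px,cv2.COLOR_RGB2GRAY)
c=cv2.HoughCircles(cv2.GaussianBlur(g,(5,5),1),cv2.HOUGH_GRADIENT,1,20,param1=80,param2=15,minRadius=12,maxRadius=24)
print([x for x in c[0] if 150<x[0]<210 and 160<x[1]<215])
E
```

```text
flange z 0.04265086564594986
ball top 0.07881568295218044 [ 0.5048 -0.0038  0.0762]
[array([178.5, 188.5,  18.1], dtype=float32)]
```

View pics/w20z.png

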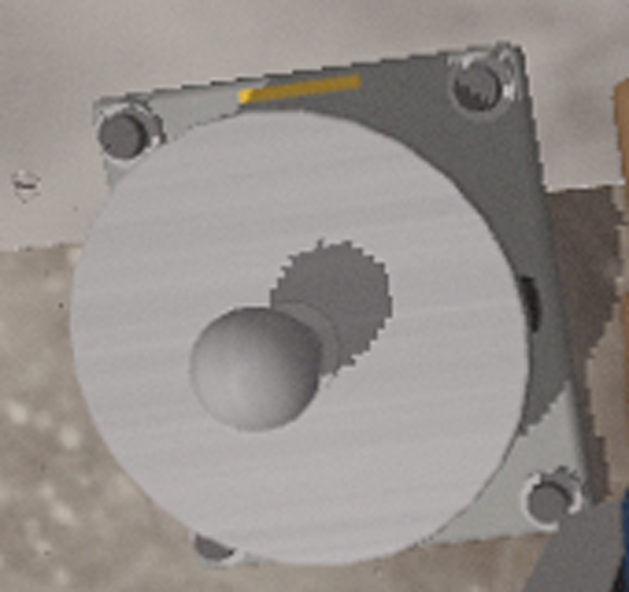

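```bash
python3 - <<'E'
from h import *
np.set_printoptions(precision=4,suppress=True)
s=dict(np.load('pics/wrist20.npz')); f=lambda x,y,z: onz(s,110+x/3.7-.37,90+y/3.7-.37,z)
for zc in (.063,.0655,.068): print('ball',f(254,369,zc))
pts=np.array([f(*p,.043)[:2] for p in [(70,315),(527,335),(270,110),(330,565),(130,480),(465,180)]]); print(pts)
A=np.c_[2*pts,np.ones(6)]; q=np.linalg.lstsq(A,(pts**2).sum(1),rcond=None)[0]; print('flange c',q[:2],np.sqrt(q[2]+q[:2]@q[:2]))
def ang(a,b): d=b-a; return np.degrees(np.arctan2(d[1],d[0]))
F=[f(97,101,.01),f(515,44,.01)]; print('front edge',F,ang(*F)-90)
B=[f(122,137,.014),f(477,89,.014),f(550,503,.014)]; print('bolts',ang(B[0],B[1])-90, ang(B[1],B[2]),np.linalg.norm(B[1]-B[0]),np.linalg.norm(B[2]-B[1]),'mid0-2',(B[0]+B[2])/2)
S=[f(240,98,.01),f(358,82,.01)]; print('stripe',S,ang(*S)-90)
# coupler in hand
t=dep(s,320,250); print('coupler top',[dep(s,320,v) for v in (226,240,260,275,290)])
zt=np.median([dep(s,u,v)[2] for u in (295,320,345) for v in (250,255,260)])
hsv=cv2.cvtColor(s['pixels'],cv2.COLOR_RGB2HSV)
m=((hsv[...,0]>95)&(hsv[...,0]<125)&(hsv[...,1]>110)); m[:,:270]=0;m[:,372:]=0
L=[];R=[]
for v in range(226,296,5):
    q=np.nonzero(m[v])[0]; L.append(onz(s,q.min()-.5,v,zt)[:2]); R.append(onz(s,q.max()+.5,v,zt)[:2])
M=(np.array(L)+np.array(R))/2; print('coupler mid',zt,M[0],M[-1],np.degrees(np.arctan(np.polyfit(M[:,0],M[:,1],1)[0])))
c=[v for v in range(200,290) if m[v,295:345].mean()>.8]; print('front row',c[0],onz(s,320,c[0]-.5,zt))
t=dict(np.load('pics/top0.npz'))
g=cv2.cvtColor(t['pixels'],cv2.COLOR_RGB2GRAY)
tz=lambda x,y,z: onz(t,190+x/4-.37,130+y/3.75-.37,z)
print('top: ball',tz(606,319,.0655),'flange',tz((524+685)/2,(252+403)/2,.0435))
E
```

```text
ball [ 0.5066 -0.0103  0.063 ]
ball [ 0.5062 -0.0091  0.0655]
ball [ 0.5057 -0.008   0.068 ]
[[ 0.4937 -0.0594]
 [ 0.5084  0.0438]
 [ 0.4539 -0.005 ]
 [ 0.5584 -0.0106]
 [ 0.5333 -0.0539]
 [ 0.4731  0.0351]]
flange c [ 0.5058 -0.0082] 0.05281951287149626
front edge [array([ 0.4462, -0.0607,  0.01  ]), array([0.4438, 0.0433, 0.01  ])] 1.3122374174511293
bolts 1.3528050663422277 1.7333438655864544 0.08785336614224976 0.1037674322676246 mid0-2 [ 0.5063 -0.0087  0.014 ]
stripe [array([ 0.4493, -0.0252,  0.01  ]), array([0.4486, 0.0043, 0.01  ])] 1.3117058606787424
coupler top [array([0.5115, 0.1005, 0.169 ]), array([0.518 , 0.0998, 0.1698]), array([0.5282, 0.0988, 0.1695]), array([0.5362, 0.098 , 0.1688]), array([0.5438, 0.0973, 0.1696])]
coupler mid 0.16985910558534364 [0.5113 0.1007] [0.5443 0.098 ] -4.9787242409453505
front row 221 [0.5086 0.1007 0.1699]
top: ball [ 0.5077 -0.0091  0.0655] flange [ 0.506  -0.0092  0.0435]
```

drive_tool --commands '[[[0,0,0,-0.0178],[0,-0.06,-0.0134,0],[0,-0.0864,-0.0194,0],[0,-0.0864,-0.0194,0],[0,-0.0864,-0.0194,0],[0,-0.0626,-0.0146,0],[0,-0.05,-0.011,0],[0,0,0,0],[0,0,0,0]]]'

```text
time: 23.6
tool_pos: [0.5088, -0.0077, 0.1417]
ee_rot: [1.796, 1.57, 1.813]
wrist_force: [-0.4, -0.5, -8.3]
width: 0.04
```

```bash
python3 - <<'E'
from h import *
np.set_printoptions(precision=4,suppress=True)
rep(); w=snap('wrist','wrist21'); s=snap('scene','scene21'); t=snap('top','top21'); rep()
cv2.imwrite('pics/scene21z.png',cv2.resize(s['pixels'][90:250,230:430,::-1],None,fx=4,fy=3.75,interpolation=cv2.INTER_CUBIC))
E
```

```text
t 23.6 p [ 0.5088 -0.0077  0.1417] F [-0.42 -0.49 -8.31] M [ 0.07  -0.019  0.031] w 0.04 yawY 90.96 x [-0.0002  0.0008 -1.    ]
t 23.75 p [ 0.5091 -0.0073  0.1418] F [-0.33  0.41 -7.16] M [ 0.019 -0.064 -0.027] w 0.0399 yawY 91.04 x [-0.0001  0.0003 -1.    ]
```

View pics/wrist21.png

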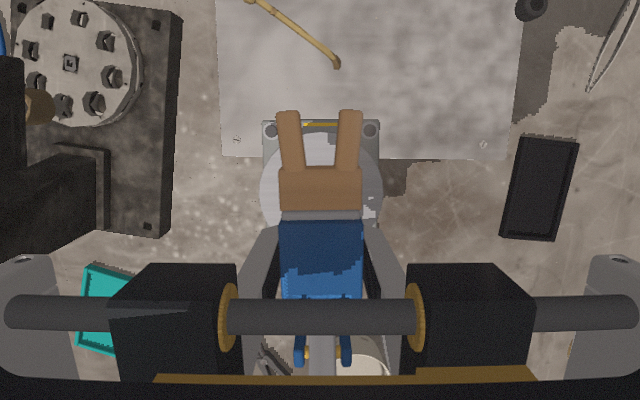

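View pics/scene21z.png

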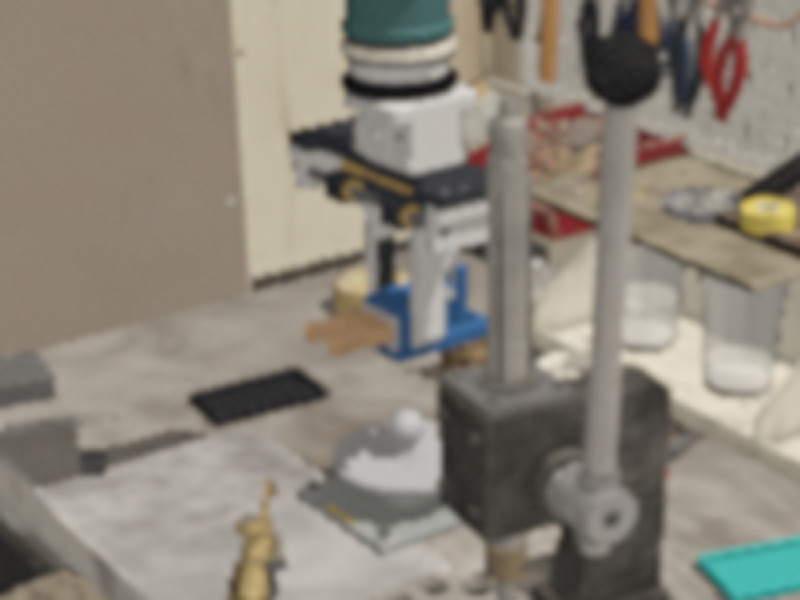

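```bash
python3 - <<'E'
from h import *
np.set_printoptions(precision=4,suppress=True)
P=np.load('pics/P.npy'); m=(P[...,2]>.1)&(P[...,2]<.5)&(P[...,0]>.33)&(P[...,0]<.62)&(P[...,1]>-.3)&(P[...,1]<.0)
Q=P[m]; print(len(Q),Q[:,1].max(),Q[np.argsort(-Q[:,1])[:8]])
w=dict(np.load('pics/wrist21.npz'))
for p in [(100,160),(100,190),(100,220),(60,240),(20,200),(20,80),(40,110)]: print(p,dep(w,*p))
# centre check: coupler vs flange
s=w; f=lambda u,v,z: onz(s,u,v,z)
print('flange L/R at row 190', f(260,190,.043), f(382,190,.043)); print('bolts',f(271,130,.014),f(371,130,.014))
hsv=cv2.cvtColor(s['pixels'],cv2.COLOR_RGB2HSV)
m=((hsv[...,0]>95)&(hsv[...,0]<125)&(hsv[...,1]>110)); m[:,:270]=0;m[:,372:]=0
c=[v for v in range(200,290) if m[v,295:345].mean()>.8]; print('front',onz(s,320,c[0]-.5,.1716))
q=np.nonzero(m[260])[0]; print('mid',(onz(s,q.min()-.5,260,.1716)+onz(s,q.max()+.5,260,.1716))/2)
E
```

```text
2814 -0.16772864745569102 [[ 0.4276 -0.1677  0.1805]
 [ 0.4306 -0.169   0.1753]
 [ 0.428  -0.1707  0.1775]
 [ 0.4304 -0.171   0.1767]
 [ 0.4276 -0.1724  0.1799]
 [ 0.4304 -0.1734  0.1766]
 [ 0.4277 -0.175   0.1789]
 [ 0.4276 -0.1773  0.1789]]
(100, 160) [ 0.48   -0.1991  0.0365]
(100, 190) [ 0.5065 -0.2026  0.0367]
(100, 220) [ 0.5337 -0.2057  0.038 ]
(60, 240) [ 0.5358 -0.2097  0.0826]
(20, 200) [ 0.4954 -0.2055  0.1153]
(20, 80) [ 0.4213 -0.1843  0.1235]
(40, 110) [ 0.4382 -0.2049  0.087 ]
flange L/R at row 190 [ 0.5029 -0.06    0.043 ] [0.5012 0.0425 0.043 ]
bolts [ 0.4545 -0.0541  0.014 ] [0.4531 0.035  0.014 ]
front [ 0.4874 -0.0094  0.1716]
mid [ 0.5071 -0.0087  0.1716]
```

drive_tool --commands '[[[0,-0.001,-0.005,0],[0.04,0,0,0],[0.05,0,0,0],[0.05,0,0,0],[0.04,0,0,0],[0,0,0,0],[0,0,0,0]]]'

```text
time: 24.45
tool_pos: [0.5075, -0.0083, 0.0963]
ee_rot: [3.066, 1.57, 3.083]
wrist_force: [0.9, -1.0, -7.3]
width: 0.04
```

```bash
python3 - <<'E'
from h import *
rep(); s=snap('scene','scene22'); rep()
cv2.imwrite('pics/scene22z.png',cv2.resize(s['pixels'][150:240,290:390,::-1],None,fx=6.6,fy=6.6,interpolation=cv2.INTER_CUBIC))
E
```

```text
t 24.45 p [ 0.5075 -0.0083  0.0963] F [ 0.9  -0.97 -7.26] M [ 0.042 -0.08   0.04 ] w 0.04 yawY 90.98 x [-1.e-03  1.e-04 -1.e+00]
t 24.5 p [ 0.5081 -0.0084  0.0971] F [-0.23  0.42 -7.72] M [ 0.025 -0.02   0.018] w 0.0398 yawY 90.98 x [ 6.e-04 -2.e-04 -1.e+00]
```

View pics/scene22z.png

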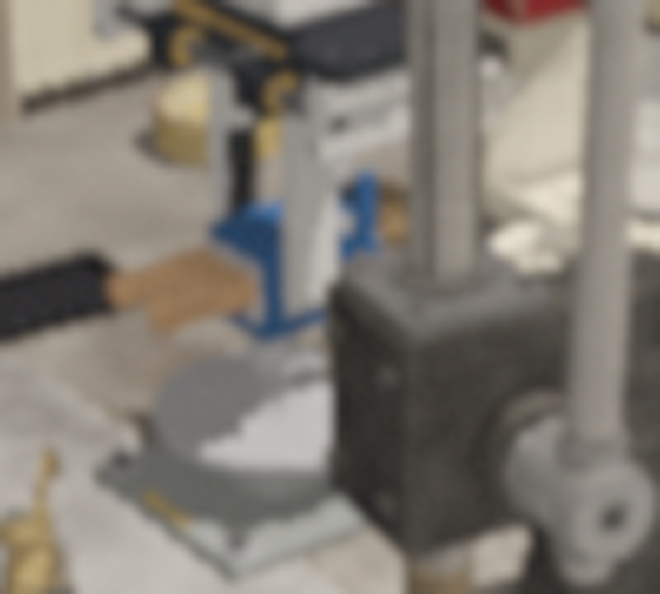

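drive_tool --commands '[[[0.012,0,0,0],[0.012,0,0,0],[0.012,0,0,0],[0.012,0,0,0],[0.012,0,0,0],[0,0,0,0]]]'

```text
time: 25.1
tool_pos: [0.5073, -0.0083, 0.0811]
ee_rot: [3.051, 1.569, 3.068]
wrist_force: [-0.5, -0.2, -7.6]
width: 0.0398
```

drive_tool --commands '[[[0.012,0,0,0],[0.012,0,0,0],[0.012,0,0,0],[0,0,0,0]]]'

```text
time: 25.5
tool_pos: [0.5073, -0.0083, 0.0721]
ee_rot: [3.057, 1.569, 3.074]
wrist_force: [0.8, -0.7, -7.4]
width: 0.0394
```

drive_tool --commands '[[[0.01,0,0,0],[0.01,0,0,0],[0.008,0,0,0],[0,0,0,0]]]'

```text
time: 25.9
tool_pos: [0.5075, -0.0082, 0.0654]
ee_rot: [2.794, 1.57, 2.811]
wrist_force: [0.4, -0.3, -7.2]
width: 0.0399
```

drive_tool --commands '[[[0.006,0,0,0],[0.006,0,0,0],[0.004,0,0,0],[0,0,0,0]]]'

```text
time: 26.3
tool_pos: [0.5089, -0.0081, 0.0633]
ee_rot: [0.083, 1.568, 0.1]
wrist_force: [-1.2, 2.0, -0.3]
width: 0.0397
```

drive_tool --commands '[[[0.004,0,0,0],[0.004,0,0,0],[0.004,0,0,0],[0,0,0,0]]]'

```text
time: 26.7
tool_pos: [0.5087, -0.0086, 0.0585]
ee_rot: [-0.202, 1.568, -0.185]
wrist_force: [4.1, 1.3, -5.6]
width: 0.0401
```

```bash
python3 - <<'E'
from h import *
rep()
E
```

```text
t 26.7 p [ 0.5087 -0.0086  0.0585] F [ 4.14  1.3  -5.58] M [ 0.242 -0.756  0.003] w 0.0401 yawY 90.98 x [ 2.3e-03 -4.0e-04 -1.0e+00]
```

drive_tool --commands '[[[0.003,0,0.005,0],[0.004,0,0,0],[0,0,0,0]]]'

```text
time: 27.0
tool_pos: [0.5084, -0.0082, 0.055]
ee_rot: [2.995, 1.569, 3.012]
wrist_force: [5.1, 0.5, -10.9]
width: 0.0399
```

drive_tool --commands '[[[0.003,0,0,0],[0.003,0,0,0],[0,0,0,0]]]'

```text
time: 27.3
tool_pos: [0.5081, -0.0083, 0.0547]
ee_rot: [3.096, 1.569, 3.113]
wrist_force: [2.1, 1.0, -10.3]
width: 0.0398
```

```bash
python3 - <<'E'
from h import *
rep(); w=snap('wrist','wrist23'); s=snap('scene','scene23')
np.set_printoptions(precision=4,suppress=True)
print([dep(w,320,v) for v in (226,240,260,275,290)])
cv2.imwrite('pics/scene23z.png',cv2.resize(s['pixels'][150:240,290:390,::-1],None,fx=6.6,fy=6.6,interpolation=cv2.INTER_CUBIC))
E
```

```text
t 27.3 p [ 0.5081 -0.0083  0.0547] F [  2.15   1.   -10.34] M [ 0.189 -0.469  0.024] w 0.0398 yawY 90.98 x [-2.2e-03  1.0e-04 -1.0e+00]
[array([ 0.4891, -0.01  ,  0.0858]), array([ 0.4961, -0.0098,  0.0851]), array([ 0.506 , -0.0097,  0.0856]), array([ 0.514 , -0.0096,  0.0851]), array([ 0.5219, -0.0094,  0.0851])]
```

View pics/scene23z.png

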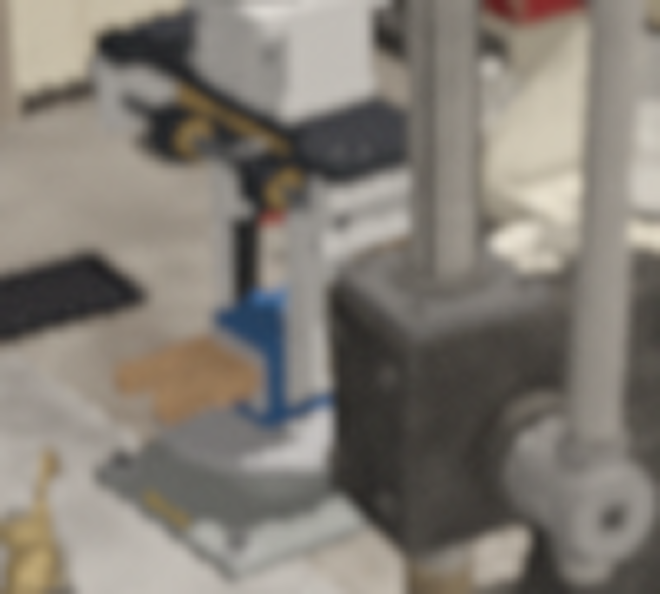

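drive_tool --commands '[[[0.004,0,0,0],[0.004,0,0,0],[0.004,0,0,0],[0,0,0,0]]]'

```text
time: 27.8
tool_pos: [0.5085, -0.0083, 0.0542]
ee_rot: [-2.757, 1.57, -2.739]
wrist_force: [-5.5, 0.4, 1.9]
width: 0.0398
```

```bash
python3 - <<'E'
from h import *
rep()
E
```

```text
t 27.8 p [ 0.5085 -0.0083  0.0542] F [-5.49  0.43  1.87] M [ 0.119  0.82  -0.054] w 0.0398 yawY 91.0 x [-8.e-04 -3.e-04 -1.e+00]
```

drive_tool --commands '[[[0.005,0,0,0],[0,0,0,0],[0,0,0,0]]]'

```text
time: 28.1
tool_pos: [0.5085, -0.0083, 0.0542]
ee_rot: [-2.501, 1.57, -2.484]
wrist_force: [-6.8, 1.5, 7.6]
width: 0.0398
```

drive_tool --commands '[[[-0.008,0,0,0],[0,0,0,0],[0,0,0,0],[0,0,0,0],[0,0,0,0],[0,0,0,0],[0,0,0,0]]]' --grip 1

```text
time: 28.8
tool_pos: [0.509, -0.0084, 0.0532]
ee_rot: [-2.611, 1.571, -2.594]
wrist_force: [-1.3, 0.1, 0.2]
width: 0.0921
```

```bash
python3 - <<'E'
from h import *
np.set_printoptions(precision=4,suppress=True)
rep(); w=snap('wrist','wrist24')
print([dep(w,320,v) for v in (226,240,260,275,290)],[dep(w,u,260) for u in (290,305,335,350)])
E
```

```text
t 28.8 p [ 0.509  -0.0084  0.0532] F [-1.27  0.05  0.16] M [ 0.042 -0.144  0.003] w 0.0921 yawY 90.99 x [-0.0002 -0.0001 -1.    ]
[array([ 0.4899, -0.01  ,  0.0842]), array([ 0.4965, -0.0099,  0.0847]), array([ 0.5067, -0.0098,  0.0842]), array([ 0.5142, -0.0096,  0.0848]), array([ 0.5224, -0.0095,  0.0844])] [array([ 0.507 , -0.0239,  0.0842]), array([ 0.5064, -0.0168,  0.0851]), array([ 0.5064, -0.0027,  0.0847]), array([0.5065, 0.0044, 0.0842])]
```

View pics/wrist24.png

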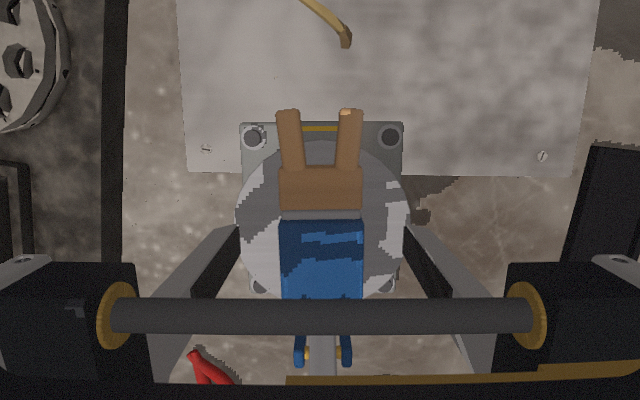

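drive_tool --commands '[[[-0.06,0,0,0],[-0.06,0,0,0],[-0.06,0,0,0],[-0.06,0,0,0],[0,0.0005,0.0545,0],[0,0.0005,0.0545,0],[0,0.0005,0.0545,0],[0,0,0.0545,0],[0,0,0,0],[0,0,0,0]]]'

```text
time: 29.85
tool_pos: [0.5631, -0.007, 0.113]
ee_rot: [-3.122, 1.57, -3.104]
wrist_force: [0.3, -0.9, 0.1]
width: 0.0939
```

```bash
python3 - <<'E'
from h import *
np.set_printoptions(precision=4,suppress=True)
o,R=rep(); w=snap('wrist','wrist25')
hsv=cv2.cvtColor(w['pixels'],cv2.COLOR_RGB2HSV)
r=((hsv[...,1]>150)&((hsv[...,0]<8)|(hsv[...,0]>172))); r[:, :270]=0; r[:,375:]=0; r[:200]=0;r[294:]=0
ys,xs=np.nonzero(r); print(xs.min(),xs.max(),ys.min(),ys.max()); P=np.array([dep(w,u,v) for u,v in zip(xs,ys)]); P=P[P[:,2]<.16];print('bar',P.mean(0),np.percentile(P[:,2],95))
E
```

```text
t 29.85 p [ 0.5631 -0.007   0.113 ] F [ 0.28 -0.87  0.15] M [ 0.066 -0.144 -0.007] w 0.0939 yawY 90.99 x [-0.0011 -0.     -1.    ]
286 357 247 268
bar [ 0.5631 -0.0075  0.1358] 0.1379977483249869
```

View pics/wrist25.png

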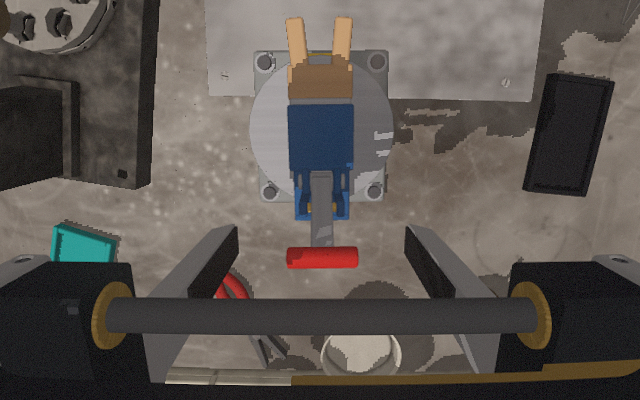

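drive_tool --commands '[[[-0.08,0,0,0],[-0.08,0,0,0],[0,0,0,0]]]'

```text
time: 30.2
tool_pos: [0.5648, -0.0072, 0.1569]
ee_rot: [-0.153, 1.564, -0.136]
wrist_force: [0.3, 0.2, 0.3]
width: 0.0942
```

drive_tool --commands '[[[0,0,0,0],[0,0,0,0],[0,0,0,0],[0,0,0,0],[0,0,0,0],[0,0,0,0],[0,0,0,0],[0,0,0,0],[0,0,0,0],[0,0,0,0],[0,0,0,0],[0,0,0,0]]]' --grip 0

```text
time: 31.4
tool_pos: [0.5635, -0.007, 0.1534]
ee_rot: [-0.949, 1.571, -0.932]
wrist_force: [-0.3, 0.0, 0.7]
width: 0.0018
```

```bash
python3 - <<'E'
from h import *
rep()
h=np.array([27,18.]);b=np.array([84,26.])-h
for a in np.arange(.9,-.01,-.05):
    c,s=np.cos(a),np.sin(a); p=h+[c*b[0]-s*b[1],s*b[0]+c*b[1]]; print(round(a,3),(p-[56,68]).round(2))
E
```

```text
t 31.4 p [ 0.5635 -0.007   0.1534] F [-0.33  0.04  0.67] M [ 0.058 -0.147  0.019] w 0.0018 yawY 90.99 x [ 1.e-04 -1.e-04 -1.e+00]
0.9 [ 0.17 -0.38]
0.85 [ 2.61 -1.9 ]
0.8 [ 4.97 -3.54]
0.75 [ 7.25 -5.29]
0.7 [ 9.44 -7.16]
0.65 [11.54 -9.14]
0.6 [ 13.53 -11.21]
0.55 [ 15.41 -13.39]
0.5 [ 17.19 -15.65]
0.45 [ 18.85 -18.  ]
0.4 [ 20.39 -20.43]
0.35 [ 21.8  -22.94]
0.3 [ 23.09 -25.51]
0.25 [ 24.25 -28.15]
0.2 [ 25.27 -30.84]
0.15 [ 26.16 -33.57]
0.1 [ 26.92 -36.35]
0.05 [ 27.53 -39.16]
-0.0 [ 28. -42.]
```

drive_tool --commands '[[[0.03,0,0,0],[0.03,0,0,0],[0.008,0,0.006,0],[0.008,0,0.01,0],[0.008,0,0.009,0],[0,0,0,0]]]'

```text
time: 32.0
tool_pos: [0.5714, -0.0068, 0.1331]
ee_rot: [-0.031, 1.567, -0.014]
wrist_force: [2.7, -0.2, 4.4]
width: 0.0009
```

```bash
python3 - <<'E'
from h import *
rep(); w=snap('wrist','wrist26')
E
```

```text
t 32.0 p [ 0.5714 -0.0068  0.1331] F [ 2.7  -0.19  4.36] M [ 0.185 -0.726  0.007] w 0.0009 yawY 90.99 x [ 0.0036 -0.     -1.    ]
```

View pics/wrist26.png

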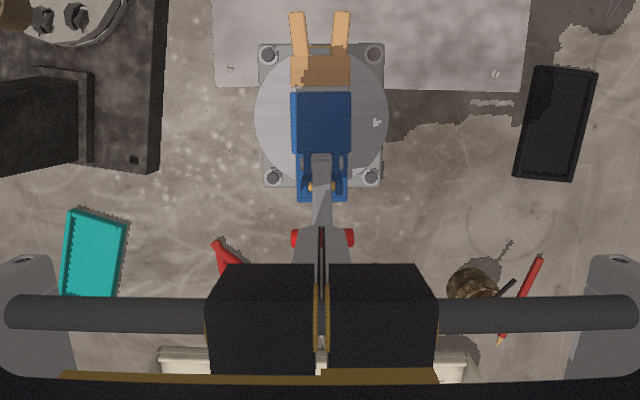

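drive_tool --commands '[[[0.008,0,0.009,0],[0.008,0,0.0088,0],[0.008,0,0.0084,0],[0.009,0,0.008,0],[0,0,0,0]]]'

```text
time: 32.55
tool_pos: [0.5786, -0.0068, 0.124]
ee_rot: [-1.152, 1.571, -1.134]
wrist_force: [1.8, -0.3, 2.7]
width: 0.0005
```

drive_tool --commands '[[[0.009,0,0.0076,0],[0.01,0,0.0072,0],[0.01,0,0.0066,0],[0.01,0,0.006,0],[0,0,0,0]]]'

```text
time: 33.05
tool_pos: [0.5838, -0.0066, 0.1127]
ee_rot: [3.117, 1.566, 3.134]
wrist_force: [-1.1, 0.2, -0.4]
width: 0.0004
```

```bash
python3 - <<'E'
from h import *
np.set_printoptions(precision=4,suppress=True)
rep(); w=snap('wrist','wrist27'); print([dep(w,320,v) for v in (85,95,105,115,125)])
E
```

```text
t 33.05 p [ 0.5838 -0.0066  0.1127] F [-1.09  0.2  -0.37] M [ 0.047 -0.135 -0.045] w 0.0004 yawY 90.98 x [-0.0043  0.     -1.    ]
[array([ 0.4981, -0.0096,  0.085 ]), array([ 0.5038, -0.0095,  0.0857]), array([ 0.5095, -0.0094,  0.0852]), array([ 0.5153, -0.0093,  0.0843]), array([ 0.5212, -0.0092,  0.0842])]
```

View pics/wrist27.png

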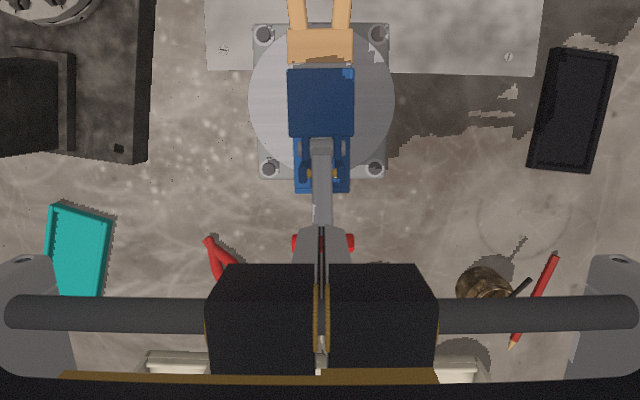

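drive_tool --commands '[[[0.016,0,0.015,0],[0.016,0,0.01,0],[0.016,0,0.004,0],[0.01,0,0,0],[0,0,0,0]]]'

```text
time: 33.6
tool_pos: [0.592, -0.0065, 0.0991]
ee_rot: [3.124, 1.569, 3.141]
wrist_force: [0.6, 0.4, 0.0]
width: 0.0004
```

drive_tool --commands '[[[0.006,0,0,0],[0.006,0,0,0],[0,0,0,0]]]'

```text
time: 33.9
tool_pos: [0.5926, -0.0065, 0.0971]
ee_rot: [-0.18, 1.57, -0.163]
wrist_force: [0.5, -0.1, 0.6]
width: 0.0004
```

drive_tool --commands '[[[0.006,0,0,0],[0.006,0,0,0],[0,0,0,0]]]'

```text
time: 34.2
tool_pos: [0.5935, -0.0066, 0.0959]
ee_rot: [-0.122, 1.567, -0.105]
wrist_force: [-0.3, 0.7, 5.4]
width: 0.0003
```

```bash
python3 - <<'E'
from h import *
rep(); 
E
```

```text
t 34.2 p [ 0.5935 -0.0066  0.0959] F [-0.26  0.68  5.35] M [ 0.098 -0.189  0.002] w 0.0003 yawY 90.99 x [ 3.6e-03 -4.0e-04 -1.0e+00]
```

drive_tool --commands '[[[0.006,0,0,0],[0,0,0,0],[0,0,0,0]]]'

```text
time: 34.5
tool_pos: [0.5938, -0.0066, 0.0954]
ee_rot: [-0.129, 1.566, -0.111]
wrist_force: [-1.1, 0.2, 8.8]
width: 0.0008
```

drive_tool --commands '[[[-0.05,0,0,0],[-0.1,0,0,0],[-0.1,0,0,0],[-0.1,0,0.05,0],[0,0,0.05,0],[0,0,0,0]]]'

```text
time: 35.1
tool_pos: [0.6184, -0.0062, 0.1807]
ee_rot: [-0.214, 1.569, -0.197]
wrist_force: [0.5, 0.0, -0.4]
width: 0.0004
```

```bash
python3 - <<'E'
from h import *
np.set_printoptions(precision=4,suppress=True)
rep(); w=snap('wrist','wrist28'); s=snap('scene','scene28'); t=snap('top','top28')
cv2.imwrite('pics/scene28z.png',cv2.resize(s['pixels'][110:270,230:430,::-1],None,fx=4,fy=3.75,interpolation=cv2.INTER_CUBIC))
E
```

```text
t 35.1 p [ 0.6184 -0.0062  0.1807] F [ 0.49  0.01 -0.43] M [-0.006 -0.129  0.08 ] w 0.0004 yawY 90.99 x [ 0.0016 -0.0003 -1.    ]
```

View pics/wrist28.png

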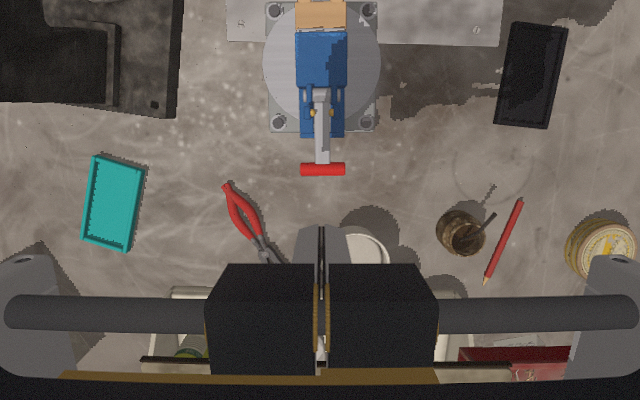

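View pics/scene28z.png

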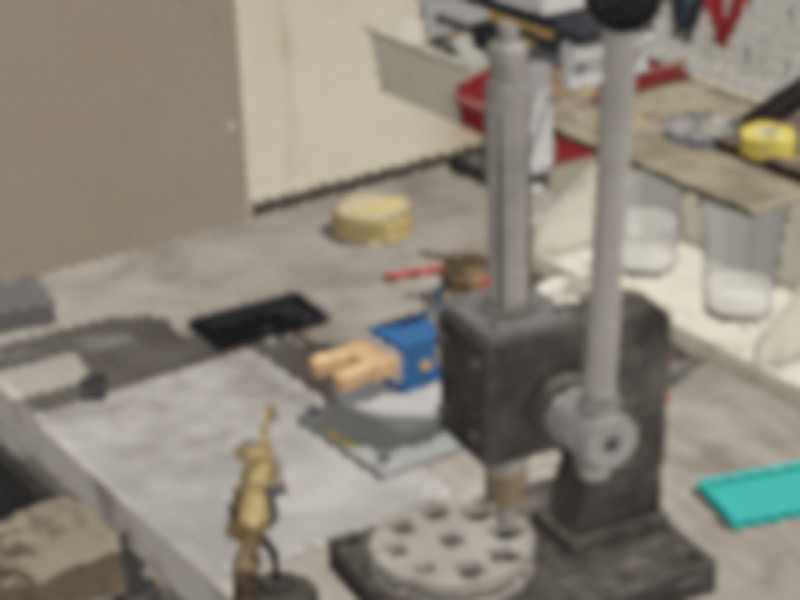

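View pics/top28.png

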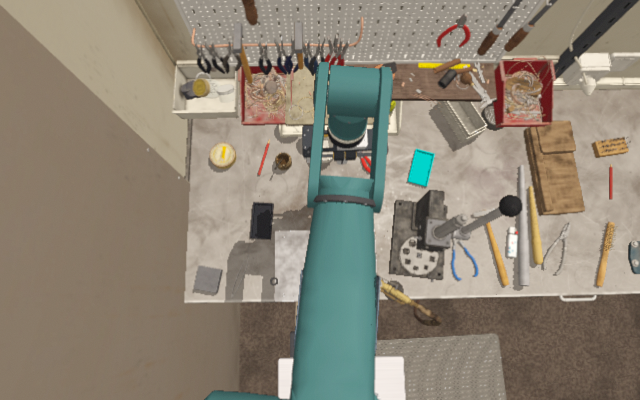

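```bash
python3 - <<'E'
from h import *
np.set_printoptions(precision=4,suppress=True)
w=dict(np.load('pics/wrist28.npz'))
print('top',[dep(w,u,v) for v in (38,50,62,74) for u in (308,322,336)])
hsv=cv2.cvtColor(w['pixels'],cv2.COLOR_RGB2HSV)
r=((hsv[...,1]>150)&((hsv[...,0]<8)|(hsv[...,0]>172))); r[:, :290]=0; r[:,355:]=0; r[:150]=0;r[190:]=0
ys,xs=np.nonzero(r); P=np.array([dep(w,u,v) for u,v in zip(xs,ys)]); print('bar',P.mean(0),np.percentile(P[:,2],90)); e=onz(w,xs.min(),169,.092);f=onz(w,xs.max(),169,.092); print(e,f,np.degrees(np.arctan2(-(f-e)[0],(f-e)[1])))
print('lever',[dep(w,321,v) for v in (100,120,140,155)])
Q=np.array([dep(w,u,v) for v in range(36,84,2) for u in range(303,342,3)]);c=np.linalg.lstsq(np.c_[Q[:,:2],np.ones(len(Q))],Q[:,2],rcond=None)[0]; print('slopes deg',np.degrees(c[:2]),Q[:,2].mean())
print('flange',np.median([dep(w,u,v)[2] for u in (275,280,360,368) for v in range(45,85,4)]))
E
```

```text
top [array([ 0.4937, -0.0191,  0.0854]), array([ 0.4936, -0.0086,  0.0856]), array([0.4933, 0.002 , 0.0853]), array([ 0.5023, -0.019 ,  0.0853]), array([ 0.502 , -0.0084,  0.0849]), array([0.5017, 0.0023, 0.084 ]), array([ 0.511 , -0.0189,  0.0855]), array([ 0.5108, -0.0083,  0.0852]), array([0.5105, 0.0025, 0.0846]), array([ 0.5196, -0.0189,  0.0839]), array([ 0.5196, -0.0081,  0.0858]), array([0.5194, 0.0027, 0.0854])]
bar [ 0.592  -0.0068  0.0947] 0.09638915609457782
[ 0.5927 -0.0244  0.092 ] [0.5921 0.0107 0.092 ] 0.9734269471871559
lever [array([ 0.5393, -0.0085,  0.0931]), array([ 0.5542, -0.0083,  0.0931]), array([ 0.5694, -0.008 ,  0.094 ]), array([ 0.581 , -0.0078,  0.0941])]
slopes deg [18.9777  0.2574] 0.08557453341377139
flange 0.042712257973351236
```

```bash
python3 - <<'E'
from bench import robot
print(robot.close_job())
E
```

```text
the job is handed in; nothing more can be done
None
```

The coupler is on the ball, pin to the front, with the handle fully down, and the job was handed in at about 35 s.

**How it went:** My first try at raising the handle failed. The coupler tipped about 23° in its dock, and when I lowered it the push on the bar reached about 17 N. I let go, set the coupler level in the dock again, and raised the handle by pulling outward along its arc. Near the top it tipped about 8° once more before the handle went over and stayed up.

**Seating:** I lifted the coupler over to the mount and lowered it onto the ball. The plungers started to resist about 10 mm before home. It stopped hard on the flange at a final push of about 15 N, including its own weight. I then pressed the bar down with the closed fingers; it snapped over, and I pressed it again with about 9 N before backing off.

**Last checks:**
- **Height:** the housing top read about 85 mm, against 84.7 mm expected from the flange. Single readings across the top were level to about 1 mm.
- **Handle:** the bar was 84 mm behind the coupler centre, with its top at 96.4 mm. Fully down should read 96.5 mm.
- **Direction:** the bar's angle matched the mount to within about half a degree.
- **Surroundings:** in the last pictures I saw no change in the jar, tin or block. The pot was partly hidden by the gripper. The arm was clear of everything.

**Disagreed or not done:** one automatic plane fit of the housing top gave 19°. I took that as stray pixels, since the single readings were flat. I did not test the lock by pulling on the coupler.

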